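Lock the stop screw of the trimming jig with its jam nut

ROBOT

A 6-joint arm with a two-finger parallel gripper is mounted at the origin on a cart in front of the work surface, level with it; the furniture and walls round the work are solid. World frame = base frame: x ahead of the robot, y to its left, z up, the work surface at z = 0. Lengths are in m, angles in rad, forces in N, time in s.
With the tool pointing down it reaches from about 0.3 to 0.775 m from the base axis. Payload 14.6 kg.
Tool frame: the origin (TCP) lies at the very end of the fingers, on their centre line; the grasp point (between the pads) lies 19 mm behind it (ctrl.hold_point_z is the distance from the TCP to the grasp point, in m); x points along the fingers, y is the direction in which the jaws open and shut, and the axes are right-handed (so a half turn about x gives the same grasp; the last joint's range is limited). The gripper opens to 94 mm and grips with 3 to 60 N. Pads are 16 mm wide; open, the fingers measure 119 mm over their backs; the gripper's body (75 mm by 177 mm) begins 78 mm behind the grasp point.
Start: joints at [1.099, 0.3, 1.521, -0, 1.321, -0.067], TCP at [0.217, 0.506, 0.205] pointing down, gripper open.
Joint ranges: [-3.03, 3.03], [-0.79, 2.21], [0.23, 2.52], [-1.04, 4.18], [0, 3.07], [-2.55, 2.55]. Speed limits (rad/s): [2.22, 2.22, 2.57, 3.14, 3.14, 3.14].

INTERFACE

Orientations are given as [roll, pitch, yaw] about the fixed x, y, z axes, in that order (R = Rz(yaw) Ry(pitch) Rx(roll)).
In Python, from station import get_obs, camera, ticket, ctrl gives the robot as it stands.
- The arm moves only by the tool step_arm, never from a script. Its argument "motion" is a list that holds one entry, the list of rows, each a list of 6 numbers: the shift along the tool's x, y, z in m, then the turn, a rotation vector about the tool's x, y, z in degrees. A call has 1 to 12 rows; each row shifts and turns the commanded pose from where the row before left it, along the tool's axes as they then stand; what a row does not reach is not made up. A row lasts 1/8 s, in which the tool goes at most 62.5 mm and 10.7 degrees, less where a joint would pass 70% of its speed; a pose out of reach is approached as far as the arm can. A call is refused whole if a number of a shift passes 0.0625 or a number of a turn 10.7, either way. A call with a gripper value outside its range is refused whole. "fingers" is the finger opening in m, from 0 to 0.094, set as the call begins (left out, the last holds). The fingers move at their own pace and stop on an object; "squeeze" is the grip in N (left out, the last holds). Time passes only in rows, so rows that do not move let the fingers close. It gives the time, the measured TCP pose, the force and the opening at its end, in the units of the state.
- get_obs(): the state, without advancing time (a new reading comes with each control period).
- camera(name): name is "scene" or "top"; returns a dict with "pixels" (420x560x3 uint8, red, green, blue), "fx", "fy", "cx", "cy" (pixels), "extrinsics" (4x4, takes a point from world to camera coordinates). Camera axes: x right, y up, looking along -z (the intrinsics and any distortion apply to the point x, -y, -z); pixel columns grow to the right and rows downward; lengths in m; the calibration is good to about 2 mm. A picture is of the moment at which its call begins. There is no depth.
- ticket.hand_in(): hands the job in, once; it reports no verdict.
The state is a dict: "time_s": time; "qpos": joint angles; "joint_vel": joint speeds; "tau": joint torques, N m; "ee_pos": TCP position; "eef_rot": TCP orientation; "force": force on the tool from outside, world axes, zero at the start; "moment": the same for the moment, N m; "grip_width": finger opening in m.
Only numpy, scipy, OpenCV 4.12 (cv2) and the standard library are available. Lean on these libraries where they do the work, as an engineer would, in place of code of your own. Each camera call takes 0.05 s, during which the arm holds its last target.

TASK

The stop screw of the blue trimming jig is already set and must stay at its setting while its jam nut is locked. Hang the yellow holding plate on the two upright pins of the sloping face, one through each hole and fully down on the pin shoulders, and let go of it, so that the screw is held. Then, by its orange knob, swing the black lever of the jam nut clockwise (seen looking onto the face) until the nut jams and the red pointer under it stands in the green band, neither short of it nor beyond, and let go, leaving the plate hanging there and the loose things around the jig undisturbed.

Things in the scene. Friction and masses are not known exactly. Their poses are not given: they have to be found in the camera images.
- stop_block: blue cast jig on a dark steel base 190 x 236 x 12 mm, fixed to the bench. Origin on the bench, vertically under the point where the screw axis meets the face; the casting spans x -65 to 78 mm, y -70 to 130 mm, 48 mm high at the front and 130 mm at the back. x points away from the low front edge, z up
- stop_face: the sloping aluminium face of the jig, leaning back 30 degrees so that it looks up and towards the robot; fixed. Origin where the screw axis meets it, 85 mm above the bench; z is the outward normal (screw axis and pins are parallel to it), x points up the slope, y to the left. Pins and lever knob are approached along this z, with the tool tilted 30 degrees
- fixed_pin (a point): centre of the foot of the fixed pin, on the shoulder of its dark post, at (36, 90, 40) mm in stop_face. The pin has 10 mm diameter, stands 22 mm above the shoulder and tapers to 4 mm over its last 6 mm
- crank_pin (a point): centre of the foot of the crank pin, same pin as the fixed one, on the shoulder of the screw's crank arm, at (36, 0, 40) mm in stop_face when the screw is at its setting. The crank arm is part of the adjusting screw and turns with it
- adjust_screw (a joint): angle of the adjusting screw in rad from its setting (0 at the start), positive clockwise looking onto the face. It turns easily (0.07 N m) and the jam nut drags it along unless the holding plate joins the two pins; with the plate on there is about 0.1 rad of play. The setting is lost beyond 0.25 rad either way
- hold_plate: loose yellow plate 40 x 130 x 8 mm (x, y, z), 180 g, with a black upright grip fin in its middle, 12 mm thick in x, 44 mm long in y, top 44 mm above the underside. Origin at the centre of the underside; starts flat on the bench, fin up. Two through holes of 13 mm diameter at y = -45 and +45 mm (90 mm apart, as the pins are); either hole may go on either pin
- hole_a (a point): centre of the plate's hole at y = -45 mm, at the underside
- hole_b (a point): centre of the plate's hole at y = +45 mm, at the underside
- jam_nut: black nut on the screw just above the face, with its lever. Origin as stop_face, z the face normal, the lever points along its own -x. Running free it needs about 0.18 N m (3 N at the knob). It jams after 0.85 to 1.75 rad clockwise, differently each time and unseen; then the torque starts at 0.3 N m and rises by 1.2 N m per rad: at the knob 7.4 N is 0.15 rad, 13.8 N is 0.5 rad past the jam
- lever_knob (a point): top centre of the orange upright knob on the end of the jam nut's lever: a round post of 14 mm diameter, spinning freely about its own axis, parallel to the face normal, 65 mm from the screw axis, from 26 to 70 mm above the face (its top is this point). It starts on the right (y negative in stop_face) and swings clockwise about the screw axis: past the low front edge, then towards the left
- load_ring (a joint): angle in rad of the brass spring ring with the red pointer under the nut, 0 at rest. It starts to turn (clockwise, with the nut) only once the nut has jammed and shows how tight it is: green band 0.15 to 0.5, red beyond. After release it springs back to about 0.25 if it was turned further, and otherwise stays
- timer: loose lab timer, 60 x 66 x 18 mm, bystander; origin under its centre
- eyepiece: loose black and white microscope eyepiece, 34 mm diameter, 48 mm high, bystander; origin under its centre
- coverslips: loose green cover slip box, 46 x 62 x 16 mm, bystander; origin under its centre
- giemsa: loose small brown dropper bottle with black bulb, 37 mm diameter, 102 mm high, bystander; origin under its centre
- petri: loose petri dish, 58 mm diameter, 15 mm high, bystander; origin under its centre
- pen: loose blue marker pen, 11 x 130 x 14 mm, bystander near the front edge; origin under its centre
There are look-alikes about, which are no part of the job. Of the things shaped like the hold_plate, the yellow one is meant.

How it is judged:
By the outcome, as a careful person would: the job done as asked, in the order asked, and still so for the second after the job is handed in, with the robot touching nothing.
It also fails if it takes over 59 s, if anything falls off the work surface, if the arm or the gripper's body presses on something with over 40 N, if the wrist force passes 120 N, or if a joint passes its speed limit or range.

## Working session

There is one attempt and no reset: what is moved stays moved. The work goes in short steps, Python scripts to look and compute and a tool call to move; the robot and the scene stay as the last step left them, time stands still between calls to the robot, and variables do not carry over. Pictures are saved under pics/ and viewed, and the job is handed in when it is done.

Besides the shell and the picture viewer there is one more tool, called after ">>>" as name(argument=value, ...) on one line, values as JSON. step_arm: Moves the arm, as the interface text tells. Its arguments: {"type":"object","properties":{"motion":{"type":"array","items":{"type":"array","items":{"type":"array","items":{"type":"number"}}}},"fingers":{"type":"number"},"squeeze":{"type":"number"}},"required":["motion"]}

```bash
ls; mkdir -p pics
python3 - <<'E'
from station import get_obs,camera,ticket,ctrl
import cv2,numpy as np
print(get_obs())
for n in("scene","top"):
    c=camera(n); cv2.imwrite(f"pics/{n}0.png",c["pixels"][:,:,::-1]); print({k:v for k,v in c.items() if k!="pixels"})
print(ctrl.hold_point_z,[a for a in dir(ctrl) if a[0]!='_'])
E
```

```text
pics
{'time_s': 0.0, 'qpos': array([ 1.09940474e+00,  3.00489054e-01,  1.52158611e+00, -1.90256536e-07,
        1.32071805e+00, -6.66054994e-02]), 'joint_vel': array([-0.00114785, -0.00036992,  0.00051055, -0.00080806, -0.00083569,
        0.00037659]), 'tau': array([ 2.53477401e-04, -5.31809986e+01, -3.52732050e+01,  7.08064903e-02,
        2.44740327e-02, -6.79042205e-05]), 'ee_pos': array([0.2164846 , 0.5053088 , 0.20487436]), 'eef_rot': array([-1.63724833,  1.56959576, -2.04203437]), 'force': array([0.24017967, 0.72785503, 0.80858389]), 'moment': array([-0.03537034,  0.04244645, -0.0333535 ]), 'grip_width': 0.09379694099409606}
{'fx': 519.0168660570544, 'fy': 519.0168660570544, 'cx': 277.98728374670907, 'cy': 207.43113560166012, 'extrinsics': array([[ 7.82462557e-01, -6.22696989e-01,  8.97811255e-04,
        -4.16569465e-01],
       [ 4.71881889e-01,  5.93892303e-01,  6.51628280e-01,
        -3.28009109e-01],
       [-4.06300171e-01, -5.09451070e-01,  7.58537921e-01,
        -1.56701160e+00],
       [ 0.00000000e+00,  0.00000000e+00,  0.00000000e+00,
         1.00000000e+00]])}
{'fx': 468.11710999235873, 'fy': 468.11710999235873, 'cx': 277.228040691664, 'cy': 213.43249830252645, 'extrinsics': array([[-0.02535342, -0.99967713,  0.00168438,  0.02051155],
       [ 0.98645923, -0.02474502,  0.16212921, -0.5488856 ],
       [-0.16203518,  0.0057721 ,  0.9867681 , -1.5486345 ],
       [ 0.        ,  0.        ,  0.        ,  1.        ]])}
0.0188 ['MotionError', 'hold_point_z']
```

View pics/scene0.png

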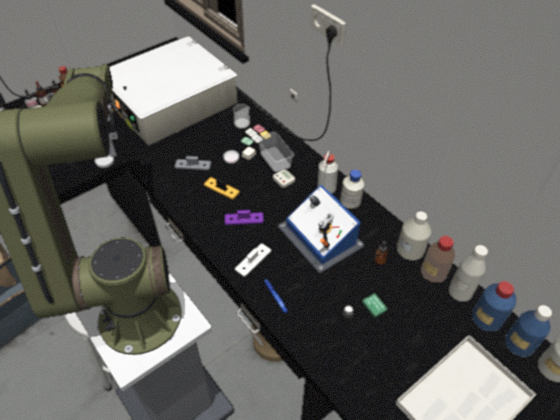

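View pics/top0.png

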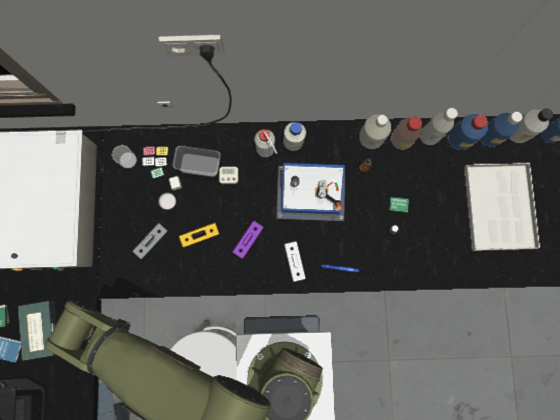

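Candidates in the top view that look like the plate: grey (150,240), yellow (199,235), purple (248,240) and white (294,261). I choose the yellow one at top (199,235), which is scene (221,188), and will check it in a crop.

Run:
```python
import cv2,numpy as np
t=cv2.imread("pics/top0.png");s=cv2.imread("pics/scene0.png")
a=cv2.resize(t[215:255,170:230],None,fx=6,fy=6,interpolation=cv2.INTER_CUBIC)
b=cv2.resize(s[165:210,190:250],None,fx=6,fy=6,interpolation=cv2.INTER_CUBIC)
c=cv2.resize(t[155:225,270:350],None,fx=5,fy=5,interpolation=cv2.INTER_CUBIC)
d=cv2.resize(s[175:270,270:370],None,fx=4,fy=4,interpolation=cv2.INTER_CUBIC)
o=np.zeros((600,800,3),np.uint8)
for im,(y,x) in((a,(0,0)),(b,(0,370)),(c[:310],(280,0)),(d[:320],(280,400))):
    h,w=im.shape[:2];o[y:y+h,x:x+w]=im[:600-y,:800-x]
cv2.imwrite("pics/crop0.png",o)
```

```text
(no output)
```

View pics/crop0.png

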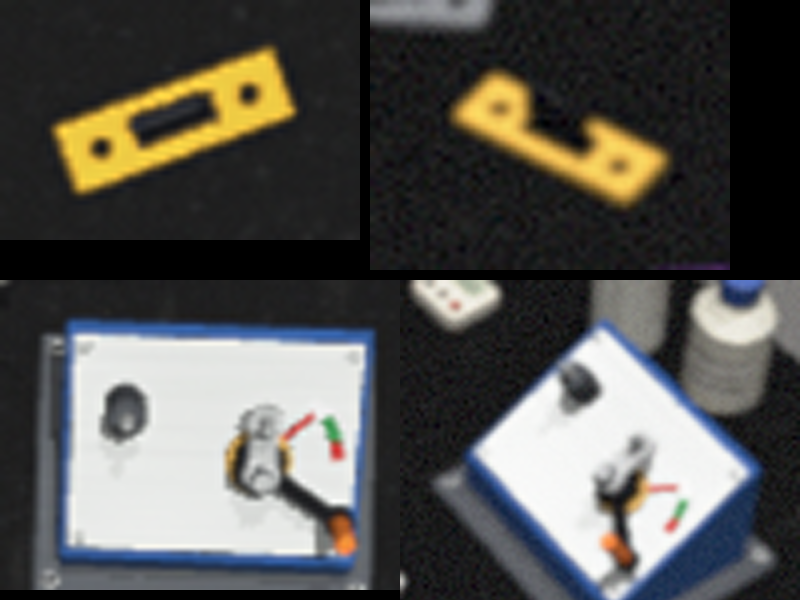

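The crop shows a yellow plate with a black fin and two holes, at top (199,235). The knob is at top about (338,206), and the red pointer is near the green band at (336,178). Next I fit the poses using both cameras.

```bash
cat > h.py <<'E'
import numpy as np,cv2
from scipy.optimize import minimize
from scipy.spatial.transform import Rotation as Ro
from scipy.spatial import ConvexHull
def proj(c,P):
    P=np.atleast_2d(P);E=c["extrinsics"];q=P@E[:3,:3].T+E[:3,3]
    return np.c_[c["cx"]+c["fx"]*q[:,0]/-q[:,2],c["cy"]+c["fy"]*q[:,1]/q[:,2]]
def ray(c,u,v):
    E=c["extrinsics"];d=np.array([(u-c["cx"])/c["fx"],-(v-c["cy"])/c["fy"],-1.])
    return -E[:3,:3].T@E[:3,3],E[:3,:3].T@d
def onz(c,u,v,z):
    o,d=ray(c,u,v);return o+d*(z-o[2])/d[2]
def tri(cs,uvs):
    A=np.zeros((3,3));b=np.zeros(3)
    for c,(u,v) in zip(cs,uvs):
        o,d=ray(c,u,v);d/=np.linalg.norm(d);M=np.eye(3)-np.outer(d,d);A+=M;b+=M@o
    return np.linalg.solve(A,b)
def rhull(c,P,box,s=8):
    x0,y0,x1,y1=box
    uv=(proj(c,P)-[x0,y0]+0.5)*s   # pixel centre convention: integer=centre
    h=cv2.convexHull(uv.astype(np.float32))
    m=np.zeros(((y1-y0)*s,(x1-x0)*s),np.uint8)
    cv2.fillPoly(m,[np.round(h*16).astype(np.int32)],255,shift=4)
    return cv2.resize(m,(x1-x0,y1-y0),interpolation=cv2.INTER_AREA)/255.
def plane(x,y,yaw):
    c,s=np.cos(yaw),np.sin(yaw);T=np.eye(4);T[:2,:2]=[[c,-s],[s,c]];T[:3,3]=[x,y,0];return T
def jig2face(T):
    F=np.eye(4);F[:3,0]=[np.cos(np.pi/6),0,.5];F[:3,2]=[-.5,0,np.cos(np.pi/6)];F[2,3]=.085;return T@F
def box(xs,ys,zs):
    return np.array([[x,y,z] for x in xs for y in ys for z in zs],float)
def tf(T,P):
    return np.atleast_2d(P)@T[:3,:3].T+T[:3,3]
CAST=np.array([[-65,-70,48],[-65,130,48],[78,130,130],[78,-70,130],[-65,-70,12],[-65,130,12],[78,130,12],[78,-70,12]])/1e3
PL=box([-.020,.020],[-.065,.065],[0,.008])
E
cat > fit.py <<'E'
from h import *
from station import camera
C={n:camera(n) for n in("scene","top")}
import pickle;pickle.dump(C,open("c0.pkl","wb"))
def softmask(c,kind):
    im=c["pixels"].astype(float);r,g,b=im[...,0],im[...,1],im[...,2]
    if kind=="y": return np.clip((np.minimum(r,g)-b)/110,0,1)
    br=np.maximum(b-30,0)
    return np.clip(b/130-0.25,0,1)
def fit(kind,P,boxes,x0,Tf=lambda T:T,cams=("scene","top")):
    ms={}
    for n in cams:
        x,y,X,Y=boxes[n];m=softmask(C[n],kind)[y:Y,x:X]
        bw=(m>.5).astype(np.uint8)
        k,l,st,_=cv2.connectedComponentsWithStats(bw);i=1+np.argmax(st[1:,4])
        pts=np.argwhere(l==i)[:,::-1].astype(np.int32);h=cv2.convexHull(pts)
        f=np.zeros_like(bw);cv2.fillPoly(f,[h],1)
        e=cv2.erode(f,np.ones((3,3)));keep=cv2.dilate(f,np.ones((3,3)))
        m=np.where(e>0,1,m*keep);ms[n]=m
        cv2.imwrite(f"pics/m_{kind}_{n}.png",cv2.resize(m*255,None,fx=5,fy=5,interpolation=cv2.INTER_NEAREST))
    def cost(p):
        T=plane(p[0]/100,p[1]/100,p[2])
        return sum(((rhull(C[n],tf(T,P),boxes[n])-ms[n])**2).sum() for n in cams)
    best=None
    for _ in range(3):
        r=minimize(cost,x0 if best is None else best.x,method="Nelder-Mead",options=dict(initial_simplex=np.array(x0 if best is None else best.x)+np.array([[0,0,0],[1.5,0,0],[0,1.5,0],[0,0,.15]])/(1 if best is None else 3),xatol=1e-3,fatol=1e-3))
        best=r if best is None or r.fun<best.fun else best
    return best.x,best.fun
t=C["top"]
p=onz(t,199,235,.004);a=onz(t,187,240,.004);b=onz(t,212,230.5,.004);yaw=np.arctan2(*(b-a)[[1,0]])-np.pi/2
g=[p[0]*100,p[1]*100,yaw];print("g",g)
by={"scene":(195,168,250,206),"top":(172,215,228,255)}
for cams in(("top",),("scene",),("scene","top")): print("plate",cams,fit("y",PL,by,g,cams=cams))
q=onz(t,315,195,.08);g=[q[0]*100,q[1]*100+1.5,0]
print(g)
bj={"scene":(275,182,370,262),"top":(276,155,350,218)}
for cams in(("top",),("scene",),("scene","top")): print("jig",cams,fit("b",CAST,bj,g,cams=cams))
E
python3 fit.py
```

```text
g [np.float64(48.70136029286955), np.float64(27.931494315121615), np.float64(-2.7981812779732063)]
plate ('top',) (array([48.85998459, 28.04315444, -2.81027841]), np.float64(5.484530774876796))
plate ('scene',) (array([48.89198776, 28.21474553, -2.7890258 ]), np.float64(13.710035809494759))
plate ('scene', 'top') (array([48.85813265, 28.09409844, -2.80442256]), np.float64(21.080484587936617))
[np.float64(60.28228870132756), np.float64(-10.620274421846991), 0]
jig ('top',) (array([ 6.11252063e+01, -1.38714074e+01, -2.14071321e-02]), np.float64(501.8294765895684))
jig ('scene',) (array([ 63.91179581, -12.26890905,  -0.09530851]), np.float64(1043.9434460801376))
jig ('scene', 'top') (array([ 62.25944711, -13.0260973 ,  -0.07485817]), np.float64(1965.3000175740326))[ WARN:0@10.713] global loadsave.cpp:1063 imwrite_ Unsupported depth image for selected encoder is fallbacked to CV_8U.
```

Run:
```python
from h import *
import pickle
C=pickle.load(open("c0.pkl","rb"))
a=cv2.imread("pics/m_b_top.png");b=cv2.imread("pics/m_b_scene.png")
o=np.zeros((600,800,3),np.uint8);o[:a.shape[0],:a.shape[1]]=a;b=b[::2,::2];o[:b.shape[0],400:400+b.shape[1]]=b
b=C["scene"]["pixels"][180:270,275:370,::-1];b=cv2.resize(b,None,fx=4,fy=4,interpolation=cv2.INTER_NEAREST);o[240:600,400:780]=b
cv2.imwrite("pics/m1.png",o)
for n,pts in(("top",[(300,165),(283,190),(284,160)]),("scene",[(350,235),(320,190),(300,205)])):
    for p in pts: print(n,p,C[n]["pixels"][p[1],p[0]])
print(C["top"]["pixels"][190,274:292].tolist())
```

```text
top (300, 165) [ 74 107 168]
top (283, 190) [ 97 119 161]
top (284, 160) [30 30 31]
scene (350, 235) [33 51 83]
scene (320, 190) [235 235 233]
scene (300, 205) [152 157 168]
[[31, 31, 31], [30, 30, 30], [30, 31, 32], [61, 63, 66], [96, 100, 105], [99, 104, 109], [90, 94, 98], [59, 62, 69], [50, 69, 106], [97, 119, 161], [183, 190, 194], [235, 236, 233], [234, 235, 233], [233, 234, 233], [233, 234, 233], [233, 234, 233], [229, 231, 229], [220, 222, 220]]
```

View pics/m1.png

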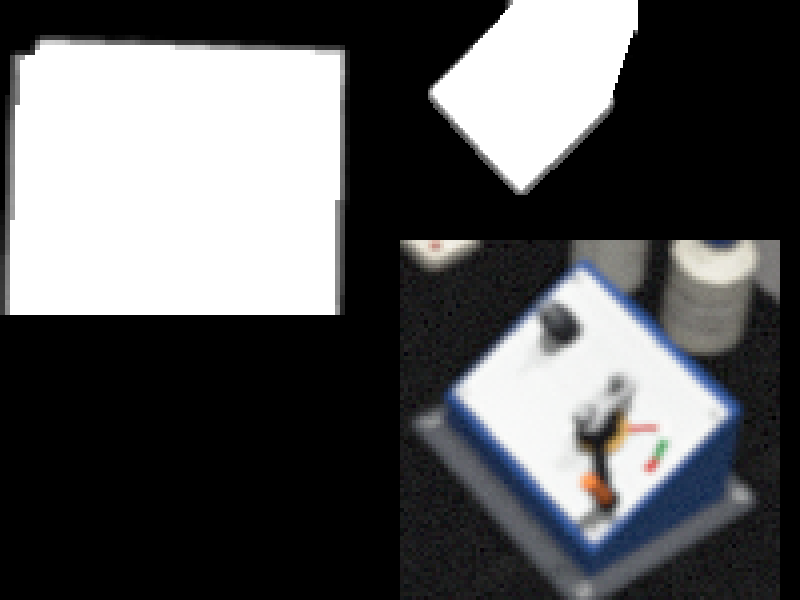

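```bash
cat > fitj.py <<'E'
from h import *
import pickle
C=pickle.load(open("c0.pkl","rb"))
bj={"scene":(270,178,375,275),"top":(270,150,355,225)}
ms={}
for n in C:
    x,y,X,Y=bj[n];im=C[n]["pixels"].astype(float)[y:Y,x:X]
    d=im[...,2]-im[...,0]; d=cv2.resize(d,None,fx=8,fy=8,interpolation=cv2.INTER_LINEAR)
    bw=(d>32).astype(np.uint8)
    k,l,st,_=cv2.connectedComponentsWithStats(bw);i=1+np.argmax(st[1:,4])
    h=cv2.convexHull(np.argwhere(l==i)[:,::-1].astype(np.int32));f=np.zeros_like(bw);cv2.fillPoly(f,[h],255)
    ms[n]=cv2.resize(f,(X-x,Y-y),interpolation=cv2.INTER_AREA)/255.
def run(cams,x0):
    def cost(p):
        T=plane(p[0]/100,p[1]/100,p[2]);return sum(((rhull(C[n],tf(T,CAST),bj[n])-ms[n])**2).sum() for n in cams)
    b=x0
    for k in(1,3,3):
        r=minimize(cost,b,method="Nelder-Mead",options=dict(initial_simplex=np.array(b)+np.array([[0,0,0],[1.5,0,0],[0,1.5,0],[0,0,.1]])/k,xatol=1e-3,fatol=1e-3));b=r.x
    return b,r.fun
for cams in(("top",),("scene",),("scene","top")):
    p,f=run(cams,[60.3,-9,0]);print(cams,p,f)
T=plane(p[0]/100,p[1]/100,p[2]);F=jig2face(T);np.save("F.npy",F)
pts={"fix":tf(F,[[.036,.09,.062]]),"crank":tf(F,[[.036,0,.062]]),"axis":tf(F,[[0,0,0]])}
o=np.zeros((600,800,3),np.uint8)
for n,ox in(("top",0),("scene",400)):
    x,y,X,Y=bj[n];s=4.5 if n=="top" else 3.8;im=cv2.resize(C[n]["pixels"][y:Y,x:X,::-1],None,fx=8,fy=8,interpolation=cv2.INTER_CUBIC)
    for q in list(tf(T,CAST))+[v[0] for v in pts.values()]+[tf(F,[[.036,.09,.04]])[0],tf(F,[[.036,0,.04]])[0]]:
        u=(proj(C[n],q)[0]-[x,y]+.5)*8;cv2.drawMarker(im,tuple(int(v) for v in u),(255,0,255),0,12,1)
    im=cv2.resize(im,(400,int(im.shape[0]*400/im.shape[1])));o[:im.shape[0],ox:ox+400]=im
cv2.imwrite("pics/jigfit.png",o)
E
python3 fitj.py
```

```text
('top',) [ 6.19554842e+01 -1.41896072e+01 -5.93619261e-02] 38.001291810841984
('scene',) [ 6.20357385e+01 -1.38522184e+01 -5.24030973e-02] 26.420299884659745
('scene', 'top') [ 6.19795263e+01 -1.39691410e+01 -5.61251489e-02] 88.07438677431756
```

View pics/jigfit.png

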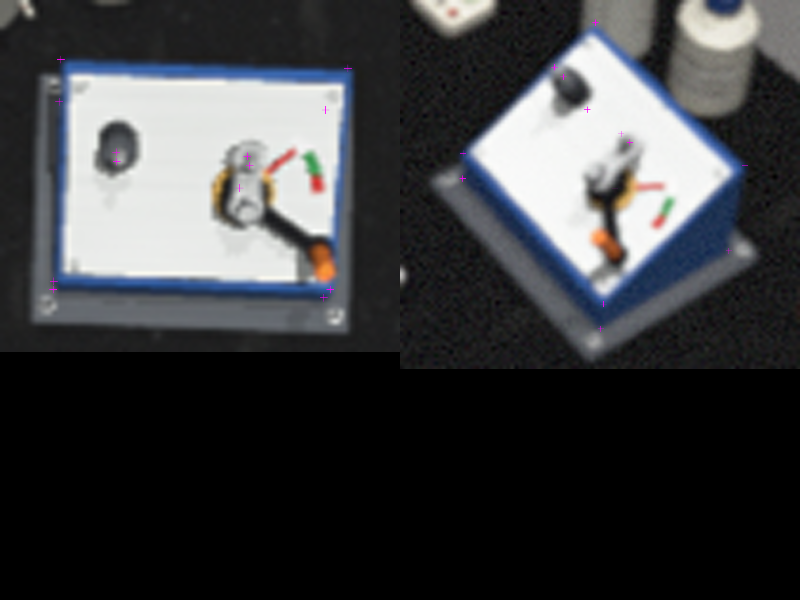

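```bash
cat > ov.py <<'E'
from h import *
import pickle
def overlay(C,F,fn,bx,s=10,extra=[]):
    o=np.zeros((600,800,3),np.uint8)
    for n,oy in(("top",0),("scene",300)):
        for k,(w) in enumerate(bx[n]):
            u0,v0=w; im=cv2.resize(C[n]["pixels"][v0:v0+30,u0:u0+40,::-1],None,fx=s,fy=s,interpolation=cv2.INTER_CUBIC)
            th=np.linspace(0,2*np.pi,40)
            for cx,cy,z,r,col in[(.036,.09,.04,.005,(0,255,0)),(.036,.09,.062,.002,(255,0,255)),(.036,0,.04,.005,(0,255,0)),(.036,0,.062,.002,(255,0,255))]+extra:
                P=tf(F,np.c_[cx+r*np.cos(th),cy+r*np.sin(th),z+0*th]);uv=(proj(C[n],P)-[u0,v0]+.5)*s
                cv2.polylines(im,[uv.astype(np.int32)],True,col,1)
            o[oy:oy+300,k*400:k*400+400]=im
    cv2.imwrite(fn,o)
if __name__=="__main__":
    C=pickle.load(open("c0.pkl","rb"));F=np.load("F.npy")
    overlay(C,F,"pics/ov0.png",{"top":[(275,168),(308,172)],"scene":[(292,185),(310,205)]},extra=[(0,-.065*0,.0,.02,(255,255,0))])
E
python3 ov.py
```

```text
(no output)
```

View pics/ov0.png

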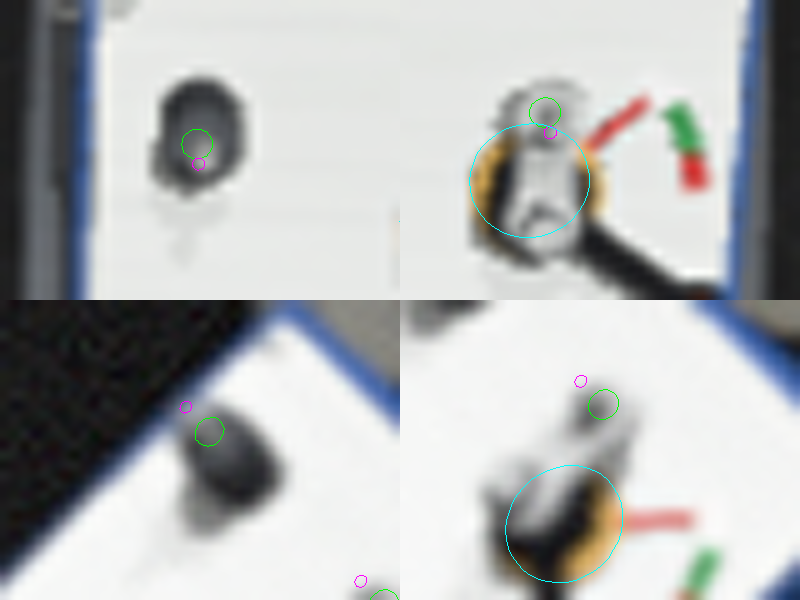

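```bash
cat >> h.py <<'E'
def obsT(o):
    T=np.eye(4);T[:3,:3]=Ro.from_euler("xyz",o["eef_rot"]).as_matrix();T[:3,3]=o["ee_pos"];return T
def delta(To,Tt):
    D=np.linalg.inv(To)@Tt;return D[:3,3]*1e3,np.degrees(Ro.from_matrix(D[:3,:3]).as_rotvec())
def mk(xd,yd,p):
    T=np.eye(4);x=np.array(xd,float);x/=np.linalg.norm(x);y=np.array(yd,float);y-=x*(x@y);y/=np.linalg.norm(y)
    T[:3,:3]=np.c_[x,y,np.cross(x,y)];T[:3,3]=p;return T
E
python3 - <<'E'
from h import *
from station import get_obs
o=get_obs();T=obsT(o);print(T.round(3))
yaw=.338;xp=np.array([np.cos(yaw),np.sin(yaw),0])
for s in(1,-1):
    print(s,[v.round(2) for v in delta(T,mk([0,0,-1],s*xp,[.4886,.2809,.10]))])
    F=np.load("F.npy")
    G=mk([0,0,-1],s*xp,[.4886,.2809,.10]);
    for k in(1,-1):
        H=mk(-F[:3,2],k*F[:3,0],tf(F,[[.036,.045,.12]])[0]);print("  hang",k,[v.round(2) for v in delta(G,H)],H[:3,3].round(3))
E
```

```text
[[-0.     0.394  0.919  0.217]
 [-0.001  0.919 -0.394  0.505]
 [-1.    -0.001 -0.     0.205]
 [ 0.     0.     0.     1.   ]]
1 [array([105.2 , -99.16, 338.5 ]), array([4.744e+01, 1.000e-02, 4.000e-02])]
  hang 1 [array([-106.92,  -25.03,  387.68]), array([22.06, -5.91, 29.61])] [ 0.594 -0.093  0.207]
  hang -1 [array([-106.92,  -25.03,  387.68]), array([-152.6 ,  -40.89,   -8.16])] [ 0.594 -0.093  0.207]
-1 [array([105.2 , -99.16, 338.5 ]), array([-1.3256e+02, -4.0000e-02,  2.0000e-02])]
  hang 1 [array([-106.92,   25.03, -387.68]), array([-152.6 ,   40.89,    8.16])] [ 0.594 -0.093  0.207]
  hang -1 [array([-106.92,   25.03, -387.68]), array([ 22.06,   5.91, -29.61])] [ 0.594 -0.093  0.207]
```

>>> step_arm(motion=[[[0,0,0,9.48,0,0],[0,0,0,9.48,0,0],[0,0,0,9.48,0,0],[0,0,0,9.48,0,0],[0,0,0,9.48,0,0],[0.01,0.026,0.043,0,0,0],[0.01,0.026,0.043,0,0,0],[0.01,0.026,0.043,0,0,0],[0.015,0.026,0.043,0,0,0],[0.015,0.026,0.043,0,0,0],[0.015,0.026,0.043,0,0,0],[0.015,0.026,0.043,0,0,0]]], fingers=0.05, squeeze=30)

```text
time_s: 1.7
ee_pos: [0.4894, 0.2809, 0.1149]
eef_rot: [-2.56, 1.571, 2.491]
force: [1.0, 0.8, 0.5]
grip_width: 0.0498
```

```bash
cat > goto.py <<'E'
from h import *
from station import get_obs,camera
yaw=.338;xp=np.array([np.cos(yaw),np.sin(yaw),0])
o=get_obs();T=obsT(o);print(o["time_s"],o["ee_pos"],o["force"],o["grip_width"])
print([v.round(2) for v in delta(T,mk([0,0,-1],xp,[.4886,.2809,.014]))])
E
python3 goto.py
python3 - <<'E'
from h import *
from station import camera,get_obs
T=obsT(get_obs())
o=np.zeros((600,800,3),np.uint8)
for n,x,y,ox in(("top",165,205,0),("scene",180,130,400)):
    c=camera(n);im=cv2.resize(c["pixels"][y:y+75,x:x+50 if 0 else x+80,::-1],None,fx=5,fy=5,interpolation=cv2.INTER_CUBIC)
    u=(proj(c,T[:3,3])[0]-[x,y]+.5)*5;print(n,u)
    cv2.drawMarker(im,tuple(int(v) for v in u),(0,255,0),0,14,1)
    o[:375,ox:ox+400]=im
cv2.imwrite("pics/g1.png",o)
E
```

```text
1.7 [0.48940701 0.28086381 0.1149224 ] [0.98494692 0.77892046 0.45860854] 0.0497808860171188
[array([100.92,  -0.75,  -0.3 ]), array([ 0.04, -0.  ,  0.  ])]
top [142.09986465 128.85919535]
scene [195.55013711 183.64286534]
```

View pics/g1.png

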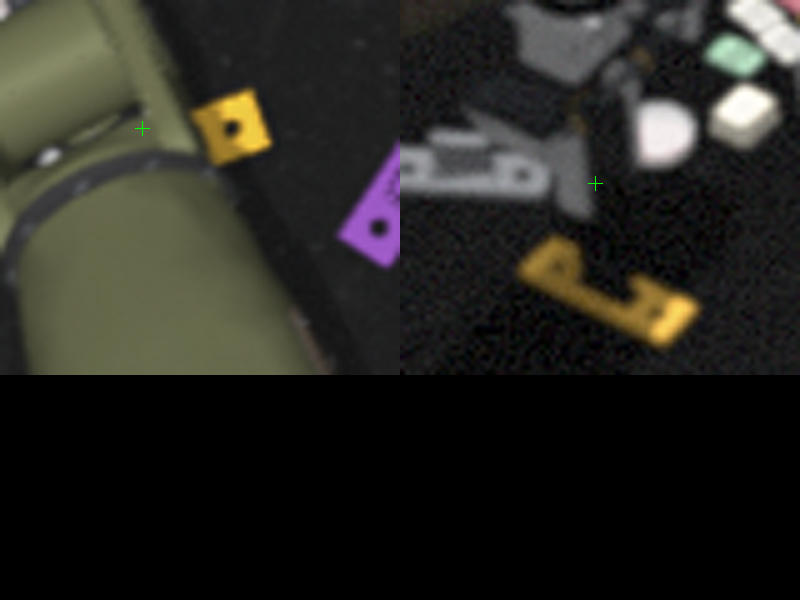

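The scene view shows the jaws straddling the plate, with finger tips near (585,210) and (640,165). I descend and grip.

>>> step_arm(motion=[[[0.03,-0.0007,0,0,0,0],[0.03,0,0,0,0,0],[0.025,0,0,0,0,0],[0.016,0,0,0,0,0],[0,0,0,0,0,0]]])

```text
time_s: 2.42
ee_pos: [0.4871, 0.2819, 0.0138]
eef_rot: [-1.466, 1.569, -2.697]
force: [0.7, 0.3, 1.1]
grip_width: 0.05
```

>>> step_arm(motion=[[[0,0,0,0,0,0],[0,0,0,0,0,0],[0,0,0,0,0,0],[0,0,0,0,0,0],[0,0,0,0,0,0],[0,0,0,0,0,0]]], fingers=0.0, squeeze=40)

```text
time_s: 3.18
ee_pos: [0.4878, 0.282, 0.0147]
eef_rot: [1.648, 1.57, 0.416]
force: [-0.9, -0.4, 3.3]
grip_width: 0.012
```

```bash
python3 goto.py
```

```text
3.175 [0.4878357  0.28196896 0.01472774] [-0.90449214 -0.44087653  3.31762353] 0.012025582323846337
[array([0.73, 0.37, 1.26]), array([ 0.04, -0.  , -0.03])]
```

>>> step_arm(motion=[[[-0.02,0,0,0,0,0],[-0.04,0,0,0,0,0],[-0.05,0,0,0,0,0],[-0.05,0,0,0,0,0],[-0.05,0,0,0,0,0],[-0.03,0,0,0,0,0],[0,0,0.02,4.42,-1.18,5.93],[0,0,0.02,4.42,-1.18,5.93],[0,0,0.02,4.42,-1.18,5.93],[0,0,0.02,4.42,-1.18,5.93],[0,0,0.02,4.42,-1.18,5.93]]])

```text
time_s: 4.55
ee_pos: [0.5052, 0.1834, 0.2558]
eef_rot: [1.573, 1.044, -0.056]
force: [0.8, -0.5, -1.7]
grip_width: 0.0117
```

```bash
cat > hang.py <<'E'
from h import *
from station import get_obs
import sys
F=np.load("F.npy");p=[float(v) for v in sys.argv[1:4]]
o=get_obs();T=obsT(o);print(o["time_s"],o["ee_pos"].round(4),"F",o["force"].round(1),"Fface",(F[:3,:3].T@o["force"]).round(1),o["grip_width"].round(4),"q",o["qpos"].round(2))
print("tcp in face mm",((T[:3,3]-F[:3,3])@F[:3,:3]*1e3).round(1))
ax=F[:3,0] if len(sys.argv)<5 else F[:3,1]*float(sys.argv[4])
print([v.round(2) for v in delta(T,mk(-F[:3,2],ax,tf(F,[p])[0]))])
E
python3 hang.py .036 .045 .106
```

```text
Traceback (most recent call last):
  File "hang.py", line 5, in <module>
    o=get_obs();T=obsT(o);print(o["time_s"],o["ee_pos"].round(4),"F",o["force"].round(1),"Fface",(F[:3,:3].T@o["force"]).round(1),o["grip_width"].round(4),"q",o["qpos"].round(2))
                                                                                                                                  ^^^^^^^^^^^^^^^^^^^^^
AttributeError: 'float' object has no attribute 'round'
```

```bash
sed -i 's/o\["grip_width"\].round(4)/o["grip_width"]/' hang.py; python3 hang.py .036 .045 .130
```

```text
4.55 [0.5052 0.1834 0.2558] F [ 0.8 -0.5 -1.7] Fface [-0.1 -0.4 -1.9] 0.011740908856913014 q [ 0.39 -0.02  1.85 -0.29  0.85  0.59]
tcp in face mm [-29.4 316.1 214.2]
[array([ 84.4 ,  65.84, 270.96]), array([-0.15,  0.  , -0.18])]
```

>>> step_arm(motion=[[[0.012,0.011,0.045,0,0,0],[0.012,0.011,0.045,0,0,0],[0.012,0.011,0.045,0,0,0],[0.012,0.011,0.045,0,0,0],[0.012,0.011,0.045,0,0,-0.1],[0.012,0.011,0.045,-0.1,0,-0.1],[0,0,0,0,0,0],[0,0,0,0,0,0]]])

```text
time_s: 5.55
ee_pos: [0.583, -0.0903, 0.2261]
eef_rot: [1.571, 1.051, -0.055]
force: [-0.4, 0.9, -1.9]
grip_width: 0.0116
```

```bash
python3 hang.py .036 .045 .106
python3 - <<'E'
from h import *
from station import camera,get_obs
import pickle
C={n:camera(n) for n in("scene","top")};pickle.dump([C,get_obs()],open("c1.pkl","wb"))
o=np.zeros((600,800,3),np.uint8)
for n,x,y,ox in(("top",265,140,0),("scene",265,140,400)):
    im=cv2.resize(C[n]["pixels"][y:y+120,x:x+100,::-1],(400,480),interpolation=cv2.INTER_CUBIC)
    o[:480,ox:ox+400]=im
cv2.imwrite("pics/h1.png",o)
E
```

```text
5.55 [ 0.583  -0.0903  0.2261] F [-0.4  0.9 -1.9] Fface [-1.4  0.8 -1.4] 0.011616211063553221 q [-0.26  0.1   1.79  0.15  0.74 -0.29]
tcp in face mm [ 36.3  47.3 142. ]
[array([35.99, -0.19,  2.3 ]), array([ 0.07, -0.04,  0.23])]
```

View pics/h1.png

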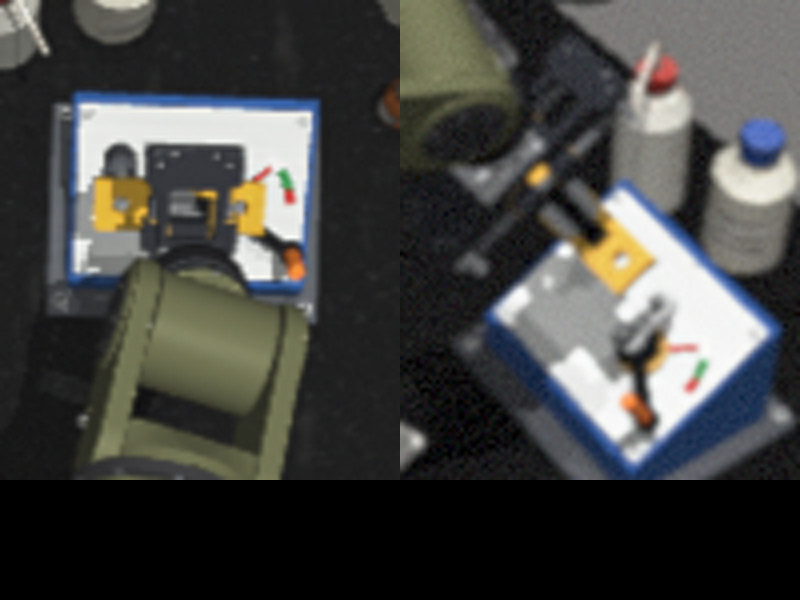

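```bash
cat > ov1.py <<'E'
from h import *
import pickle,sys
C,o=pickle.load(open(sys.argv[1],"rb"));T=obsT(o);F=np.load("F.npy")
dz=float(sys.argv[3]);th=np.linspace(0,2*np.pi,60)
wins=eval(sys.argv[4])
O=np.zeros((600,800,3),np.uint8)
for k,(n,u0,v0) in enumerate(wins):
    s=10;im=cv2.resize(C[n]["pixels"][v0:v0+30,u0:u0+40,::-1],None,fx=s,fy=s,interpolation=cv2.INTER_CUBIC)
    def pl(P,col,cl=True): cv2.polylines(im,[((proj(C[n],P)-[u0,v0]+.5)*s).astype(np.int32)],cl,col,1)
    for h in(-.045,.045):
        for x,col in((.0067,(255,0,255)),(.0147,(255,255,0))):
            pl(tf(T,np.c_[x+0*th,.0065*np.cos(th),h+dz+.0065*np.sin(th)]),col)
    pl(tf(T,[[.0067,-.02,-.065+dz],[.0067,.02,-.065+dz],[.0067,.02,.065+dz],[.0067,-.02,.065+dz]]),(0,255,0))
    O[(k//2)*300:(k//2)*300+300,(k%2)*400:(k%2)*400+400]=im
cv2.imwrite(sys.argv[2],O)
E
python3 ov1.py c1.pkl pics/ov1.png 0.0013 '[("top",280,175),("top",308,175),("scene",305,185),("scene",290,165)]'
```

```text
(no output)
```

View pics/ov1.png

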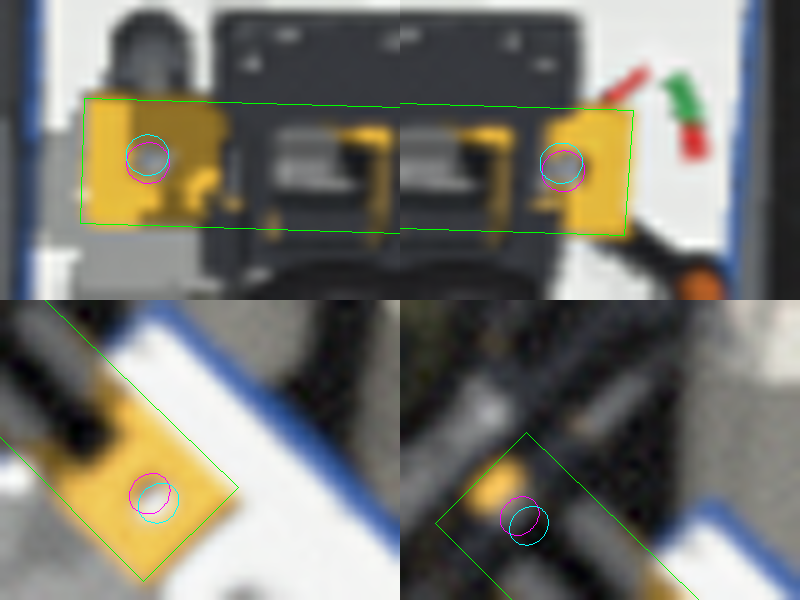

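>>> step_arm(motion=[[[0.02,0,0.0005,0,0,0.1],[0.02,0,0.0005,0,0,0.1],[0.014,0,0,0,0,0],[0.006,0,0,0,0,0],[0,0,0,0,0,0],[0,0,0,0,0,0]]])

```text
time_s: 6.4
ee_pos: [0.6133, -0.0932, 0.1753]
eef_rot: [1.57, 1.046, -0.055]
force: [-0.1, -0.2, -2.1]
grip_width: 0.0116
```

```bash
python3 hang.py .036 .0463 .080
python3 - <<'E'
from h import *
from station import camera,get_obs
import pickle
C={n:camera(n) for n in("scene","top")};pickle.dump([C,get_obs()],open("c2.pkl","wb"))
E
python3 ov1.py c2.pkl pics/ov2.png 0.0013 '[("top",280,170),("top",308,170),("scene",305,195),("scene",290,180)]'
```

```text
6.4 [ 0.6133 -0.0932  0.1753] F [-0.1 -0.2 -2.1] Fface [-1.1 -0.2 -1.8] 0.01160358766319493 q [-0.25  0.23  1.78  0.17  0.63 -0.31]
tcp in face mm [37.3 46.  82.8]
[array([ 2.75, -1.29, -0.28]), array([ 0.1 , -0.02, -0.08])]
```

View pics/ov2.png

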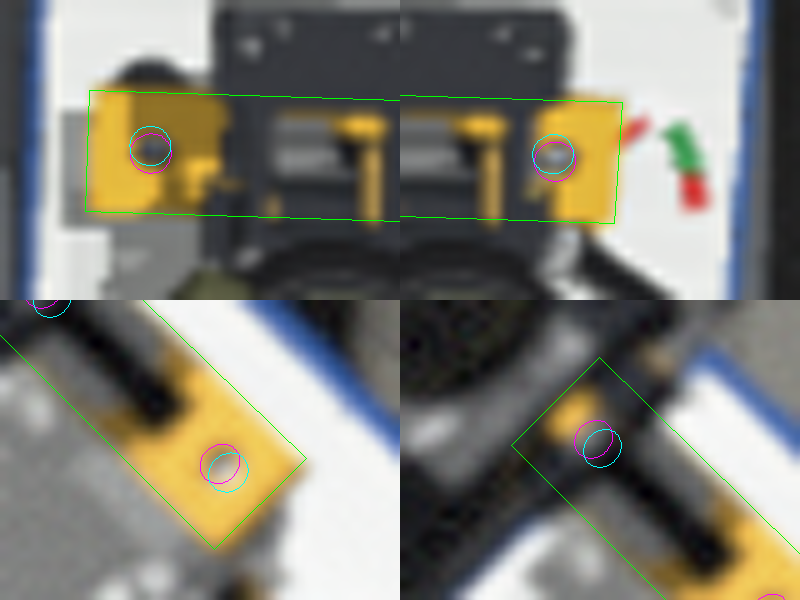

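>>> step_arm(motion=[[[0.004,-0.0008,0,0,0,0],[0.004,0,0,0,0,0],[0.004,0,0,0,0,0],[0,0,0,0,0,0]]])

```text
time_s: 7.0
ee_pos: [0.6185, -0.0935, 0.1633]
eef_rot: [1.57, 1.047, -0.055]
force: [-1.3, 0.8, -1.6]
grip_width: 0.0116
```

```bash
cat > snap.py <<'E'
from h import *
from station import camera,get_obs
import pickle,sys
C={n:camera(n) for n in("scene","top")};pickle.dump([C,get_obs()],open(sys.argv[1]+".pkl","wb"))
O=np.zeros((600,800,3),np.uint8)
for n,x,y,ox in(("top",265,150,0),("scene",275,170,400)):
    im=cv2.resize(C[n]["pixels"][y:y+90,x:x+80,::-1],(400,450),interpolation=cv2.INTER_CUBIC);O[:450,ox:ox+400]=im
cv2.imwrite(f"pics/{sys.argv[1]}.png",O)
E
python3 hang.py .036 .0463 .0547; python3 snap.py c3
```

```text
7.0 [ 0.6185 -0.0935  0.1633] F [-1.3  0.8 -1.6] Fface [-2.   0.7 -0.7] 0.011639298441187974 q [-0.25  0.25  1.77  0.17  0.61 -0.31]
tcp in face mm [35.8 46.  69.8]
[array([15.07,  0.21, -0.28]), array([ 0.09, -0.04,  0.01])]
```

View pics/c3.png

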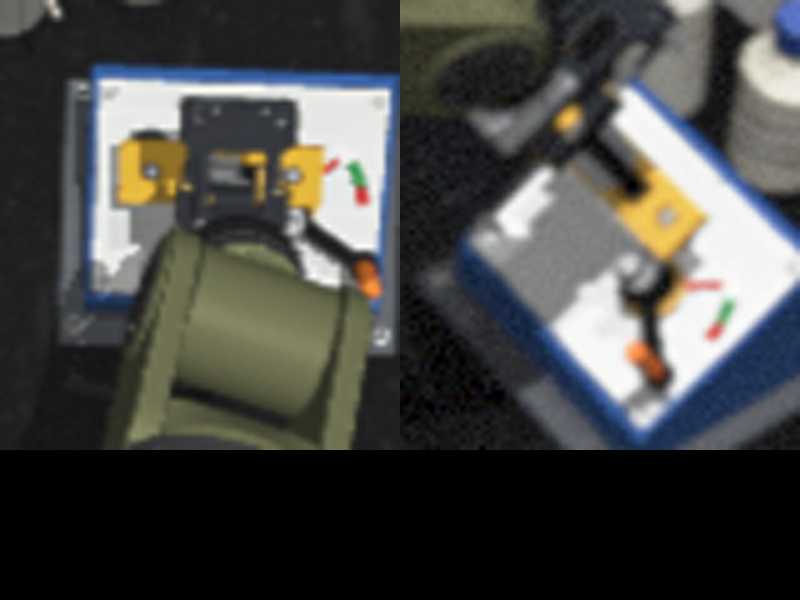

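The pin tips show in the holes at crop top (152,172) and (292,176), with no contact force and the plate underside about 7 mm below the tips. I lower it the rest of the way.

>>> step_arm(motion=[[[0.004,0,0,0,0,0],[0.004,0,0,0,0,0],[0.003,0,0,0,0,0],[0.002,0,0,0,0,0],[0,0,0,0,0,0]]])

```text
time_s: 7.72
ee_pos: [0.625, -0.0939, 0.1523]
eef_rot: [1.57, 1.047, -0.055]
force: [-0.2, -2.3, -4.7]
grip_width: 0.0117
```

```bash
python3 hang.py .036 .0463 .0547
```

```text
7.725 [ 0.625  -0.0939  0.1523] F [-0.2 -2.3 -4.7] Fface [-2.4 -2.4 -4. ] 0.011733243465226657 q [-0.25  0.28  1.77  0.18  0.58 -0.32]
tcp in face mm [35.9 46.  57. ]
[array([ 2.27,  0.06, -0.33]), array([ 0.09, -0.03, -0.01])]
```

>>> step_arm(motion=[[[0.001,0.0003,0.0005,0,0,0],[0.001,0,0,0,0,0],[0.0005,0,0,0,0,0],[0,0,0,0,0,0]]])

```text
time_s: 8.22
ee_pos: [0.6262, -0.0944, 0.1512]
eef_rot: [1.57, 1.047, -0.055]
force: [-15.1, 1.5, 8.4]
grip_width: 0.0117
```

```bash
python3 hang.py .036 .0463 .0547
```

```text
8.225 [ 0.6262 -0.0944  0.1512] F [-15.1   1.5   8.4] Fface [-8.9  0.7 14.9] 0.011729618155268068 q [-0.25  0.28  1.77  0.18  0.58 -0.32]
tcp in face mm [36.4 45.6 55.4]
[array([ 0.72, -0.41, -0.75]), array([ 0.11, -0.04, -0.02])]
```

>>> step_arm(motion=[[[0,-0.0006,0,0,0,0],[0,0,0,0,0,0]]])

```text
time_s: 8.48
ee_pos: [0.6261, -0.0944, 0.1512]
eef_rot: [1.57, 1.046, -0.055]
force: [-10.0, 1.6, 6.8]
grip_width: 0.0119
```

>>> step_arm(motion=[[[0,0,0,0,0,0],[0,0,0,0,0,0],[0,0,0,0,0,0],[0,0,0,0,0,0]]], fingers=0.034)

```text
time_s: 8.98
ee_pos: [0.6261, -0.0945, 0.1503]
eef_rot: [1.57, 1.046, -0.055]
force: [0.6, 0.1, -0.9]
grip_width: 0.0338
```

```bash
python3 hang.py .036 .0463 .1; python3 snap.py c4
```

```text
8.975 [ 0.6261 -0.0945  0.1503] F [ 0.6  0.1 -0.9] Fface [ 0.1  0.1 -1.1] 0.03382874722716171 q [-0.25  0.29  1.77  0.18  0.58 -0.32]
tcp in face mm [35.9 45.5 54.7]
[array([-45.31,   0.14,  -0.84]), array([ 0.09, -0.03, -0.05])]
```

View pics/c4.png

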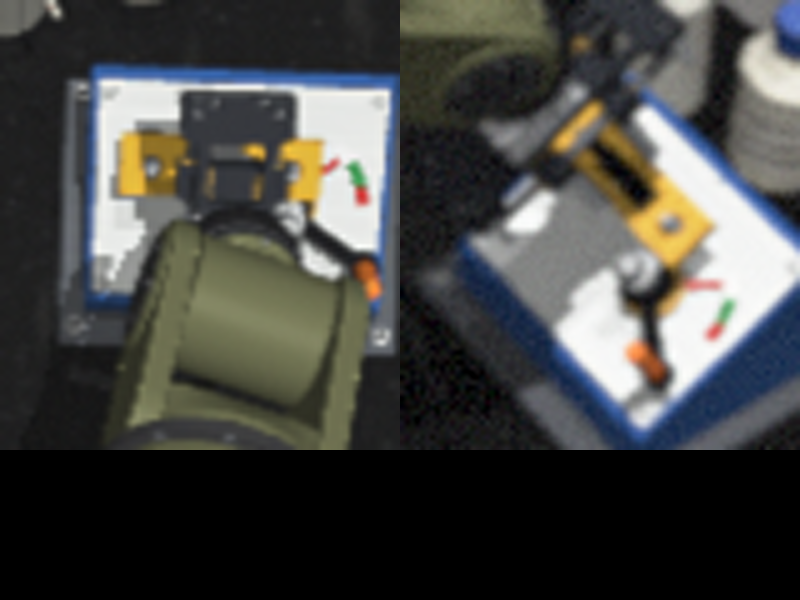

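>>> step_arm(motion=[[[-0.01,0,0,0,0,0],[-0.02,0,0,0,0,0],[-0.03,0,0,0,0,0],[-0.03,0,0,0,0,0],[-0.02,-0.01,0,10,0,0],[-0.01,0,0,10,0,0],[0,0,0,10,0,0],[0,0,0,10,0,0],[0,0,0,10,0,0],[0,0,0,10,0,0],[0,0,0,10,0,0],[0,0,0,10,0,0]]])

```text
time_s: 10.58
ee_pos: [0.5571, -0.0907, 0.2498]
eef_rot: [2.972, 1.046, -0.055]
force: [0.4, 0.4, 0.8]
grip_width: 0.0341
```

>>> step_arm(motion=[[[0,-0.02,0,10,0,0],[0,-0.03,-0.02,0,0,0],[0,-0.03,-0.03,0,0,0],[0,0,0,0,0,0]]])

```text
time_s: 11.08
ee_pos: [0.6028, -0.0117, 0.2738]
eef_rot: [3.141, 1.045, -0.053]
force: [-0.4, -0.1, -0.6]
grip_width: 0.0342
```

```bash
python3 hang.py 0 0 .1 -1; python3 snap.py c5
```

```text
11.075 [ 0.6028 -0.0117  0.2738] F [-0.4 -0.1 -0.6] Fface [-0.6 -0.2 -0.3] 0.034223795280802764 q [-0.09  0.09  1.7   0.02  0.83  1.52]
tcp in face mm [ 73.5 126.8 175.6]
[array([ 75.21, 126.64,  74.17]), array([ 0.2 , -0.15,  0.09])]
```

View pics/c5.png

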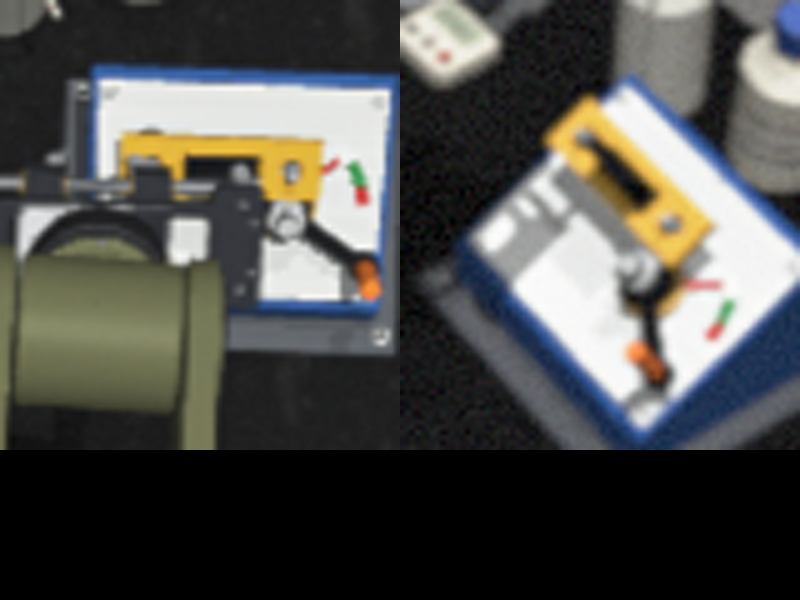

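```bash
cat > knob.py <<'E'
from h import *
import pickle,sys
C,o=pickle.load(open(sys.argv[1]+".pkl","rb"));F=np.load("F.npy")
th=np.linspace(0,2*np.pi,24)
def cyl(x,y): return tf(F,np.vstack([np.c_[x+.007*np.cos(th),y+.007*np.sin(th),z+0*th] for z in(.026,.070)]))
M={};B={}
for n,bx in(("top",(300,185,360,225)),("scene",(385-100,215,430,275))):
    x,y,X,Y=bx;im=C[n]["pixels"].astype(float)[y:Y,x:X]
    m=np.clip((im[...,0]-im[...,2]-20)/130,0,1)*((im[...,1]<.68*im[...,0]))
    k,l,st,_=cv2.connectedComponentsWithStats((m>.3).astype(np.uint8));i=1+np.argmax(st[1:,4]);m=m*cv2.dilate((l==i).astype(np.uint8),np.ones((3,3)))
    M[n]=m;B[n]=bx;v,u=np.mgrid[y:Y,x:X];print(n,(u*m).sum()/m.sum(),(v*m).sum()/m.sum(),m.sum())
def cost(p,cams):
    return sum(((rhull(C[n],cyl(p[0]/1e2,p[1]/1e2),B[n])-M[n])**2).sum() for n in cams)
for cams in(("top",),("scene",),("top","scene")):
    r=min((minimize(cost,[-6.5*np.cos(a),-6.5*np.sin(a)],args=(cams,),method="Nelder-Mead",options=dict(initial_simplex=np.array([[0,0],[1,0],[0,1]])+[-6.5*np.cos(a),-6.5*np.sin(a)])) for a in np.arange(-1.6,1.7,.2)),key=lambda r:r.fun)
    x,y=r.x*10;print(cams,"knob face xy mm",x.round(1),y.round(1),"r",np.hypot(x,y).round(1),"a",np.arctan2(-y,-x).round(3),r.fun)
E
python3 knob.py c5
```

```text
top 338.20019691499834 205.73416475221532 23.43846153846154
scene 323.8457269700333 241.51572327044028 20.79230769230769
('top',) knob face xy mm -36.8 -56.1 r 67.1 a 0.991 4.363810118547941
('scene',) knob face xy mm -35.3 -58.3 r 68.1 a 1.026 13.219127986732458
('top', 'scene') knob face xy mm -36.7 -56.2 r 67.1 a 0.991 18.833199247444654
```

>>> step_arm(motion=[[[0,0.036,0.022,0,0,0],[0,0.036,0.022,0,0,0],[0.01,0.036,0.022,0,0,0],[0.02,0.036,0.022,0,0,0],[0.03,0.038,0.0215,0,0,0],[0.015,0,0,0,0,0],[0,0,0,0,0,0],[0,0,0,0,0,0]]])

```text
time_s: 12.18
ee_pos: [0.5352, -0.1914, 0.1539]
eef_rot: [3.14, 1.045, -0.055]
force: [0.5, -0.4, 0.4]
grip_width: 0.0341
```

```bash
python3 hang.py -.036 -.0554 .042 -1; python3 snap.py c6
```

```text
12.175 [ 0.5352 -0.1914  0.1539] F [ 0.5 -0.4  0.4] Fface [ 0.7 -0.3  0.1] 0.03406441731554976 q [-0.51  0.16  1.92  0.39  0.62  0.84]
tcp in face mm [-36.2 -56.4 100.4]
[array([58.44, -0.98, -0.08]), array([ 0.15, -0.11,  0.03])]
```

View pics/c6.png

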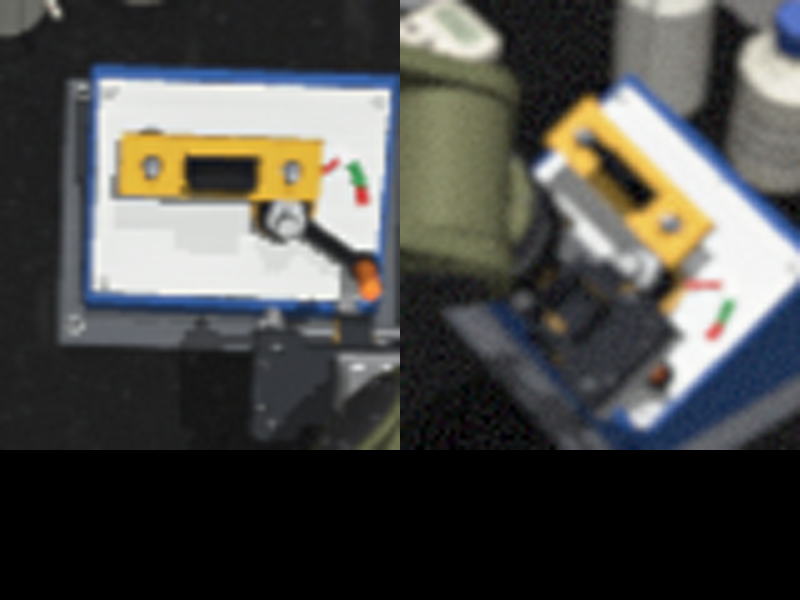

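Run:
```python
from h import *
import pickle
C,o=pickle.load(open("c6.pkl","rb"));c=C["top"];T=obsT(o);F=np.load("F.npy")
x,y,s=305,185,10;im=cv2.resize(c["pixels"][y:y+45,x:x+60,::-1],None,fx=s,fy=s,interpolation=cv2.INTER_CUBIC)
for P,col in((T[:3,3],(0,255,0)),(tf(T,[[-.019,0,0]])[0],(255,0,0)),(tf(T,[[0,.017,0]])[0],(255,255,0)),(tf(T,[[0,-.017,0]])[0],(255,255,0)),(tf(F,[[-.036,-.0554,.07]])[0],(255,0,255))):
    u=(proj(c,P)[0]-[x,y]+.5)*s;cv2.drawMarker(im,tuple(int(v) for v in u),col,0,16,2)
cv2.imwrite("pics/k6.png",im)
```

```text
(no output)
```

View pics/k6.png

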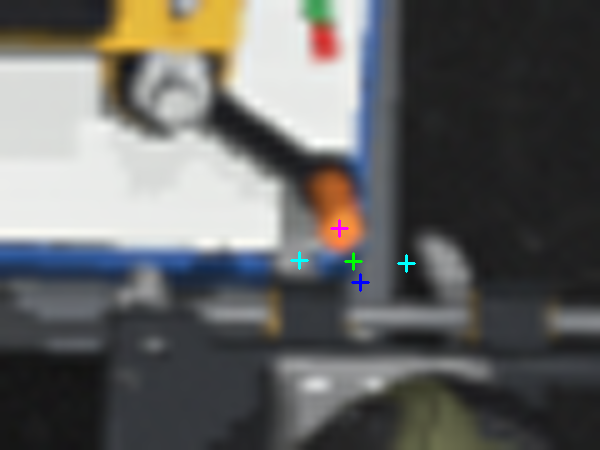

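>>> step_arm(motion=[[[0.015,-0.001,0,0,0,0],[0.018,0,0,0,0,0],[0.018,0,0,0,0,0],[0.007,0,0,0,0,0],[0,0,0,0,0,0]]])

```text
time_s: 12.9
ee_pos: [0.5639, -0.1923, 0.102]
eef_rot: [3.142, 1.047, -0.054]
force: [-0.0, -0.0, 0.4]
grip_width: 0.0341
```

```bash
python3 hang.py -.036 -.0554 .042 -1
```

```text
12.9 [ 0.5639 -0.1923  0.102 ] F [-0.  -0.   0.4] Fface [ 0.2 -0.   0.4] 0.0340606513709978 q [-0.49  0.29  1.89  0.44  0.52  0.81]
tcp in face mm [-37.2 -55.6  41.1]
[array([-0.85, -0.22, -1.25]), array([0.1 , 0.01, 0.06])]
```

>>> step_arm(motion=[[[0,0,0,0,0,0],[0,0,0,0,0,0],[0,0,0,0,0,0],[0,0,0,0,0,0]]], fingers=0.0, squeeze=30)

```text
time_s: 13.4
ee_pos: [0.5641, -0.1923, 0.1029]
eef_rot: [3.141, 1.046, -0.055]
force: [2.6, 3.5, 0.1]
grip_width: 0.0134
```

```bash
python3 hang.py -.036 -.0554 .042 -1; python3 snap.py c7; python3 knob.py c7
```

```text
13.4 [ 0.5641 -0.1923  0.1029] F [2.6 3.5 0.1] Fface [ 2.1  3.6 -1.1] 0.01336042157885094 q [-0.49  0.29  1.89  0.44  0.52  0.81]
tcp in face mm [-36.7 -55.7  41.8]
[array([-0.16, -0.28, -0.66]), array([ 0.1 , -0.07,  0.04])]
top 338.5504347826087 203.67391304347822 8.846153846153847
scene 337.4384236453202 235.81280788177344 3.123076923076923
('top',) knob face xy mm 1.9 85.0 r 85.0 a -1.593 6.162958579881656
('scene',) knob face xy mm 1.9 65.0 r 65.0 a -1.6 2.0182248520710058
('top', 'scene') knob face xy mm 1.9 85.0 r 85.0 a -1.593 8.181183431952661
```

View pics/c7.png

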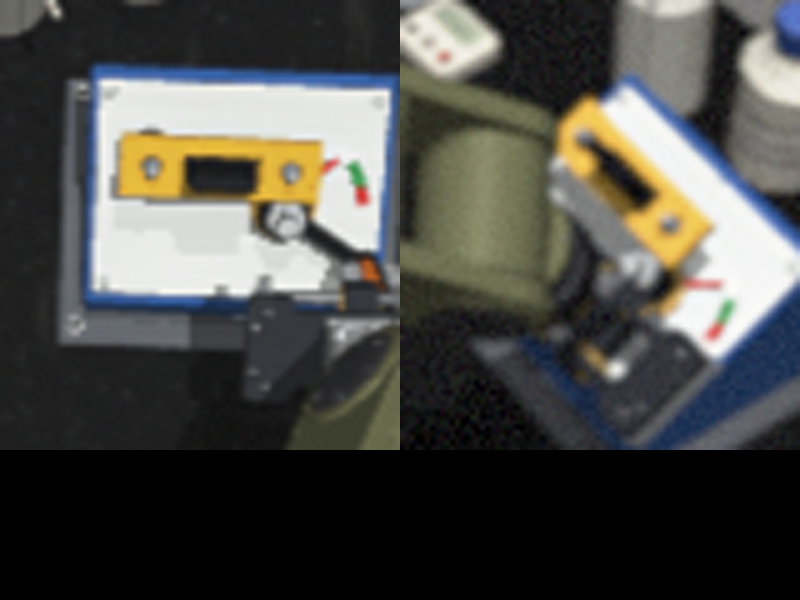

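```bash
cat > arc.py <<'E'
import numpy as np,sys
a0,a1,n=float(sys.argv[1]),float(sys.argv[2]),int(sys.argv[3])
a=np.linspace(a0,a1,n+1);p=65*np.c_[-np.cos(a),-np.sin(a)];d=np.diff(p,axis=0)
for dx,dy in d: print("[0, %.4f, %.4f, 0, 0, 0],"%(-dy/1e3,-dx/1e3),end=" ")
print()
E
python3 arc.py .992 .192 10
cat > arcs.py <<'E'
from h import *
from station import get_obs
import sys
F=np.load("F.npy");o=get_obs();T=obsT(o);p=(T[:3,3]-F[:3,3])@F[:3,:3]*1e3;f=F[:3,:3].T@o["force"]
c=np.array([-.8,-.8]);v=p[:2]-c;a=np.arctan2(-v[1],-v[0]);t=np.array([np.sin(a)*-1,np.cos(a)])  # d/da of (-cos,-sin)=(sin,-cos); cw = -that
r=v/np.linalg.norm(v)
print("t",o["time_s"],"p",p.round(1),"a",a.round(3),"r",np.linalg.norm(v).round(1),"resist",(-f[:2]@t).round(1),"radial",(f[:2]@r).round(1),"fz",f[2].round(1),"w",o["grip_width"])
E
python3 arcs.py
```

```text
[0, -0.0030, 0.0042, 0, 0, 0], [0, -0.0033, 0.0040, 0, 0, 0], [0, -0.0037, 0.0037, 0, 0, 0], [0, -0.0039, 0.0034, 0, 0, 0], [0, -0.0042, 0.0031, 0, 0, 0], [0, -0.0044, 0.0027, 0, 0, 0], [0, -0.0046, 0.0024, 0, 0, 0], [0, -0.0048, 0.0020, 0, 0, 0], [0, -0.0049, 0.0016, 0, 0, 0], [0, -0.0051, 0.0012, 0, 0, 0], 
t 13.5 p [-36.7 -55.7  41.8] a 0.992 r 65.6 resist 0.6 radial -5.1 fz -0.3 w 0.013300090525150323
```

>>> step_arm(motion=[[[0,-0.003,0.0042,0,0,0],[0,-0.0033,0.004,0,0,0],[0,-0.0037,0.0037,0,0,0],[0,-0.0039,0.0034,0,0,0]]])

```text
time_s: 14.0
ee_pos: [0.5518, -0.1783, 0.0955]
eef_rot: [3.139, 1.045, -0.057]
force: [4.9, -1.0, 0.1]
grip_width: 0.0136
```

```bash
python3 arcs.py
```

```text
t 14.0 p [-51.6 -42.4  41.9] a 0.686 r 65.7 resist 3.3 radial -2.9 fz -2.4 w 0.013607141864871426
```

>>> step_arm(motion=[[[0,-0.0042,0.0031,0,0,0],[0,-0.0044,0.0027,0,0,0],[0,-0.0046,0.0024,0,0,0],[0,-0.0048,0.002,0,0,0],[0,-0.0049,0.0016,0,0,0],[0,-0.0051,0.0012,0,0,0]]])

```text
time_s: 14.75
ee_pos: [0.5416, -0.1492, 0.0883]
eef_rot: [3.141, 1.047, -0.055]
force: [0.8, -2.4, 2.7]
grip_width: 0.0135
```

```bash
python3 arcs.py; python3 snap.py c8;python3 arc.py .192 -1.4 32
```

```text
t 14.75 p [-65.5 -13.8  41.6] a 0.199 r 66.0 resist 2.8 radial -1.7 fz 1.9 w 0.013542111873997092
[0, -0.0032, 0.0005, 0, 0, 0], [0, -0.0032, 0.0004, 0, 0, 0], [0, -0.0032, 0.0002, 0, 0, 0], [0, -0.0032, 0.0001, 0, 0, 0], [0, -0.0032, -0.0001, 0, 0, 0], [0, -0.0032, -0.0003, 0, 0, 0], [0, -0.0032, -0.0004, 0, 0, 0], [0, -0.0032, -0.0006, 0, 0, 0], [0, -0.0031, -0.0007, 0, 0, 0], [0, -0.0031, -0.0009, 0, 0, 0], [0, -0.0031, -0.0010, 0, 0, 0], [0, -0.0030, -0.0012, 0, 0, 0], [0, -0.0029, -0.0013, 0, 0, 0], [0, -0.0029, -0.0015, 0, 0, 0], [0, -0.0028, -0.0016, 0, 0, 0], [0, -0.0027, -0.0018, 0, 0, 0], [0, -0.0026, -0.0019, 0, 0, 0], [0, -0.0025, -0.0020, 0, 0, 0], [0, -0.0024, -0.0022, 0, 0, 0], [0, -0.0023, -0.0023, 0, 0, 0], [0, -0.0022, -0.0024, 0, 0, 0], [0, -0.0021, -0.0025, 0, 0, 0], [0, -0.0019, -0.0026, 0, 0, 0], [0, -0.0018, -0.0027, 0, 0, 0], [0, -0.0017, -0.0028, 0, 0, 0], [0, -0.0015, -0.0028, 0, 0, 0], [0, -0.0014, -0.0029, 0, 0, 0], [0, -0.0012, -0.0030, 0, 0, 0], [0, -0.0011, -0.0030, 0, 0, 0], [0, -0.0009, -0.0031, 0, 0, 0], [0, -0.0008, -0.0031, 0, 0, 0], [0, -0.0006, -0.0032, 0, 0, 0],
```

View pics/c8.png

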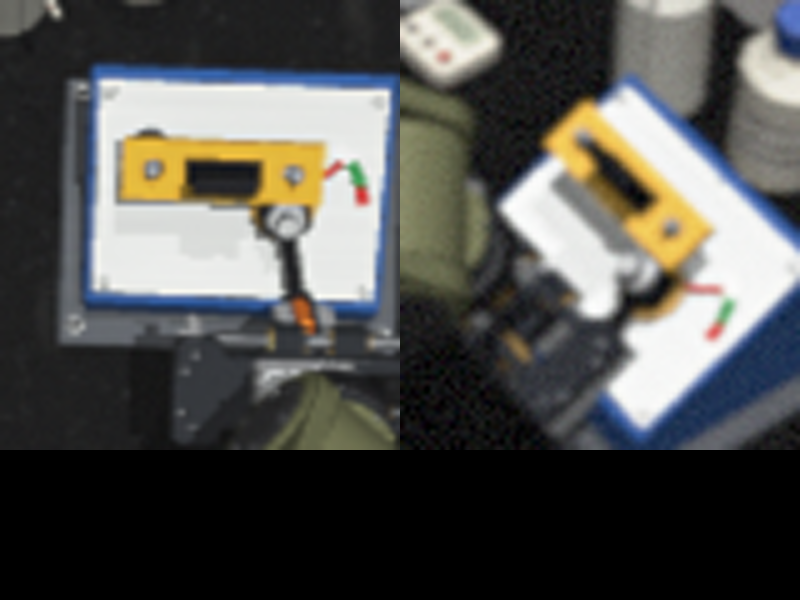

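>>> step_arm(motion=[[[0,-0.0032,0.0005,0,0,0],[0,-0.0032,0.0004,0,0,0],[0,-0.0032,0.0002,0,0,0]]])

```text
time_s: 15.22
ee_pos: [0.5411, -0.1396, 0.0877]
eef_rot: [3.141, 1.047, -0.055]
force: [-1.8, -2.8, 2.8]
grip_width: 0.0133
```

```bash
python3 arcs.py
```

```text
t 15.225 p [-66.7  -4.3  41.6] a 0.054 r 66.0 resist 2.9 radial 0.2 fz 3.2 w 0.01329214748571949
```

>>> step_arm(motion=[[[0,-0.0032,0.0001,0,0,0],[0,-0.0032,-0.0001,0,0,0],[0,-0.0032,-0.0003,0,0,0]]])

```text
time_s: 15.6
ee_pos: [0.5419, -0.1299, 0.0878]
eef_rot: [3.141, 1.047, -0.055]
force: [-3.8, -3.3, 2.3]
grip_width: 0.0135
```

```bash
python3 arcs.py
```

```text
t 15.6 p [-66.4   5.4  41.6] a -0.094 r 65.9 resist 3.7 radial 1.7 fz 3.8 w 0.013467534077880802
```

>>> step_arm(motion=[[[0,-0.0032,-0.0004,0,0,0],[0,-0.0032,-0.0006,0,0,0]]])

```text
time_s: 15.85
ee_pos: [0.5431, -0.1235, 0.0882]
eef_rot: [3.141, 1.047, -0.055]
force: [-5.0, -1.8, 3.2]
grip_width: 0.0133
```

```bash
python3 arcs.py
```

```text
t 15.85 p [-65.5  11.9  41.6] a -0.193 r 65.9 resist 2.6 radial 2.2 fz 5.2 w 0.01332944904787882
```

>>> step_arm(motion=[[[0,-0.0031,-0.0007,0,0,0],[0,-0.0031,-0.0009,0,0,0]]])

```text
time_s: 16.1
ee_pos: [0.5447, -0.1173, 0.089]
eef_rot: [3.142, 1.047, -0.054]
force: [-5.3, -1.7, 2.6]
grip_width: 0.0134
```

```bash
python3 arcs.py
```

```text
t 16.1 p [-64.   18.1  41.5] a -0.291 r 66.0 resist 2.9 radial 2.5 fz 4.8 w 0.013427310606867538
```

>>> step_arm(motion=[[[0,-0.0031,-0.001,0,0,0],[0,-0.003,-0.0012,0,0,0]]])

```text
time_s: 16.35
ee_pos: [0.5469, -0.1114, 0.0901]
eef_rot: [3.141, 1.047, -0.055]
force: [-6.2, -4.2, 2.3]
grip_width: 0.0133
```

```bash
python3 arcs.py
```

```text
t 16.35 p [-61.8  24.1  41.5] a -0.388 r 65.9 resist 5.8 radial 2.0 fz 5.0 w 0.013317312001530926
```

>>> step_arm(motion=[[[0,-0.0029,-0.0013,0,0,0],[0,-0.0029,-0.0015,0,0,0],[0,0,0,0,0,0]]])

```text
time_s: 16.73
ee_pos: [0.5496, -0.1058, 0.0914]
eef_rot: [3.141, 1.048, -0.054]
force: [-6.1, -3.2, 2.1]
grip_width: 0.0134
```

```bash
python3 arcs.py; python3 snap.py c9
python3 - <<'E'
import cv2,pickle,numpy as np
C,_=pickle.load(open("c9.pkl","rb"))
a=cv2.resize(C["top"]["pixels"][165:200,310:350,::-1],None,fx=10,fy=10,interpolation=cv2.INTER_CUBIC)
b=cv2.resize(C["scene"]["pixels"][210:245,320:360,::-1],None,fx=10,fy=10,interpolation=cv2.INTER_CUBIC)
cv2.imwrite("pics/p9.png",np.hstack([a,b]))
E
```

```text
t 16.725 p [-59.2  29.9  41.5] a -0.484 r 66.0 resist 5.0 radial 2.0 fz 4.8 w 0.013435709953050433
```

View pics/p9.png

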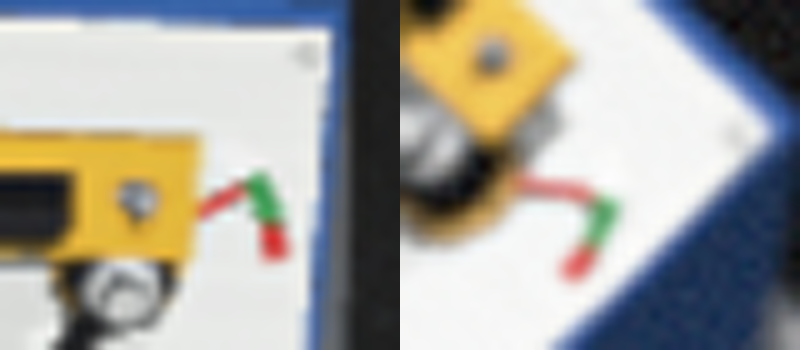

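View pics/c9.png

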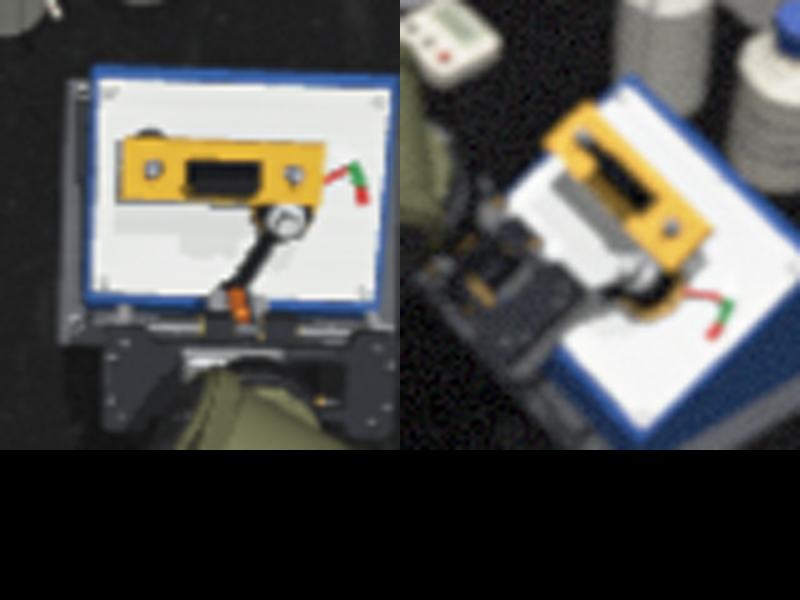

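The pointer tip touches the start of the green at p9 (250,185), so the jam was at roughly a = -0.35. I go about 0.17 rad further.

>>> step_arm(motion=[[[0,-0.0028,-0.0016,0,0,0],[0,-0.0027,-0.0018,0,0,0],[0,-0.0026,-0.0019,0,0,0],[0,0,0,0,0,0]]])

```text
time_s: 17.32
ee_pos: [0.5543, -0.098, 0.0938]
eef_rot: [3.141, 1.048, -0.055]
force: [-8.1, -4.7, 2.3]
grip_width: 0.0134
```

```bash
python3 arcs.py; python3 snap.py c10
python3 - <<'E'
import cv2,pickle,numpy as np
from h import *
F=np.load("F.npy")
def face(c,u,v,z=.004):
    o,d=ray(c,u,v);o=(o-F[:3,3])@F[:3,:3];d=d@F[:3,:3];return (o+d*(z-o[2])/d[2])*1e3
for k in("c5","c9","c10"):
    C,_=pickle.load(open(k+".pkl","rb"));c=C["top"];im=c["pixels"].astype(int)
    for nm,m in(("red",(im[...,0]-np.maximum(im[...,1],im[...,2])>70)),("green",(im[...,1]-im[...,0]>40))):
        vu=np.argwhere(m[168:200,325:350])+[168,325]
        P=np.array([face(c,u,v) for v,u in vu])-[-1,-1.5,0]
        A=np.degrees(np.arctan2(-P[:,1],P[:,0]));R=np.hypot(P[:,0],P[:,1])
        print(k,nm,"in r<43:",np.radians(np.median(A[R<43])).round(3) if (R<43).any() else None,"out r>45:",np.radians([A[R>45].min(),A[R>45].max()]).round(3) if (R>45).any() else None,R.min().round(),R.max().round())
C,_=pickle.load(open("c10.pkl","rb"))
a=cv2.resize(C["top"]["pixels"][165:200,310:350,::-1],None,fx=10,fy=10,interpolation=cv2.INTER_CUBIC)
b=cv2.resize(C["scene"]["pixels"][210:245,320:360,::-1],None,fx=10,fy=10,interpolation=cv2.INTER_CUBIC)
cv2.imwrite("pics/p10.png",np.hstack([a,b]))
E
```

```text
t 17.325 p [-54.3  37.9  41.4] a -0.627 r 66.0 resist 7.5 radial 1.6 fz 5.9 w 0.013412314652915898
c5 red in r<43: 0.86 out r>45: [0.862 1.523] 34.0 57.0
c5 green in r<43: None out r>45: [0.977 1.265] 50.0 56.0
c9 red in r<43: 1.029 out r>45: [1.382 1.523] 33.0 57.0
c9 green in r<43: None out r>45: [0.977 1.265] 50.0 56.0
c10 red in r<43: 1.173 out r>45: [1.134 1.523] 32.0 57.0
c10 green in r<43: None out r>45: [0.977 1.265] 51.0 56.0
```

View pics/p10.png

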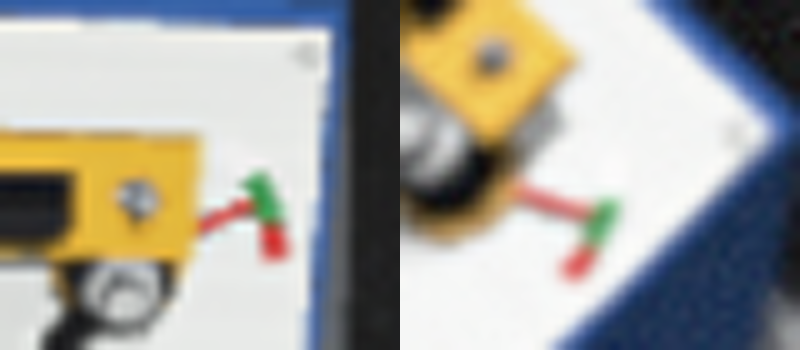

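>>> step_arm(motion=[[[0,-0.002,-0.0017,0,0,0],[0,0,0,0,0,0],[0,0,0,0,0,0]]])

```text
time_s: 17.8
ee_pos: [0.5557, -0.0962, 0.0945]
eef_rot: [3.141, 1.049, -0.055]
force: [-8.9, -4.9, 2.8]
grip_width: 0.0131
```

```bash
python3 arcs.py
```

```text
t 17.8 p [-52.8  39.8  41.4] a -0.663 r 66.0 resist 8.0 radial 1.5 fz 6.7 w 0.013106941506293296
```

>>> step_arm(motion=[[[0,0,0,0,0,0],[0,0,0,0,0,0],[0,0,0,0,0,0],[0,0,0,0,0,0]]], fingers=0.044)

```text
time_s: 18.3
ee_pos: [0.5566, -0.0962, 0.0952]
eef_rot: [3.141, 1.047, -0.055]
force: [-0.4, 1.1, -0.2]
grip_width: 0.044
```

```bash
python3 arcs.py; python3 snap.py c11
```

```text
t 18.3 p [-51.6  39.9  41.6] a -0.675 r 65.1 resist -0.5 radial 1.0 fz 0.0 w 0.04397575234148255
```

>>> step_arm(motion=[[[-0.01,0,0,0,0,0],[-0.02,0,0,0,0,0],[-0.03,0,0,0,0,0],[-0.03,0,0,0,0,0],[-0.03,-0.02,0.01,0,0,0],[-0.02,-0.04,0.01,0,0,0],[0,-0.04,0.01,0,0,0],[0,-0.04,0,0,0,0],[0,-0.03,0,0,0,0],[0,0,0,0,0,0],[0,0,0,0,0,0]]])

```text
time_s: 19.77
ee_pos: [0.4698, 0.0782, 0.2016]
eef_rot: [3.141, 1.046, -0.055]
force: [0.2, -0.6, 0.3]
grip_width: 0.0437
```

```bash
python3 arcs.py; python3 snap.py c12
python3 - <<'E'
import cv2,pickle,numpy as np
C,_=pickle.load(open("c12.pkl","rb"))
a=cv2.resize(C["top"]["pixels"][165:200,310:350,::-1],None,fx=10,fy=10,interpolation=cv2.INTER_CUBIC)
b=cv2.resize(C["scene"]["pixels"][210:245,320:360,::-1],None,fx=10,fy=10,interpolation=cv2.INTER_CUBIC)
cv2.imwrite("pics/p12.png",np.hstack([a,b]))
for n in C: cv2.imwrite(f"pics/{n}12.png",C[n]["pixels"][:,:,::-1])
E
```

```text
t 19.775 p [-82.  209.2 182. ] a -1.202 r 225.1 resist -0.1 radial -0.7 fz 0.2 w 0.04370735167627553
```

View pics/p12.png

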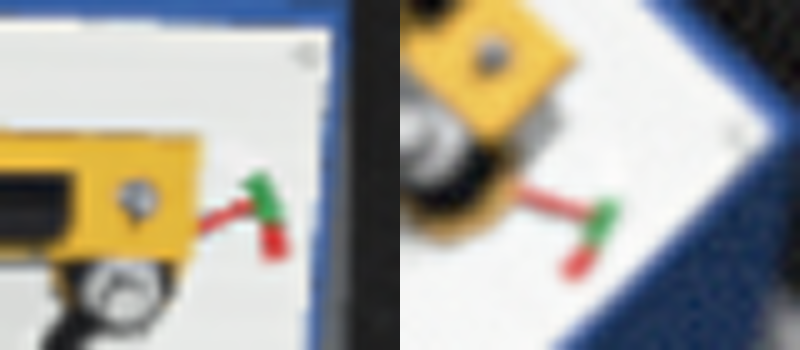

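View pics/c12.png

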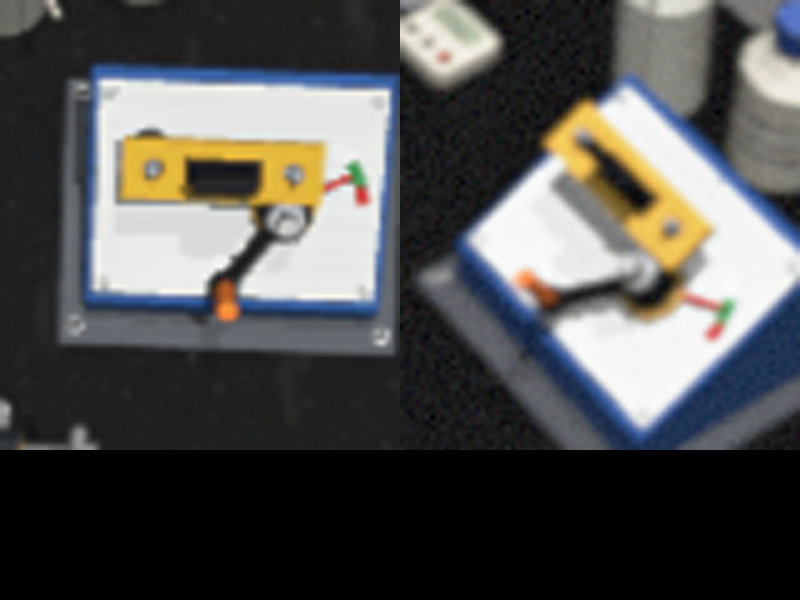

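View pics/scene12.png

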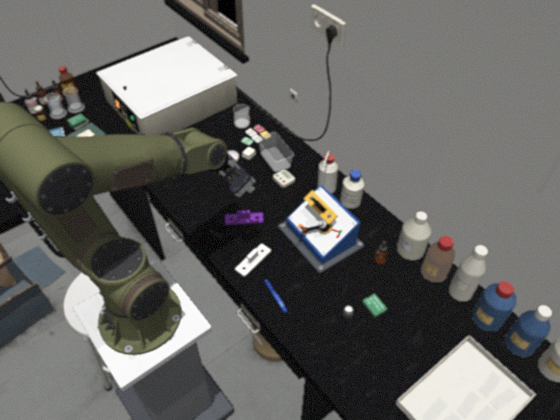

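View pics/top12.png

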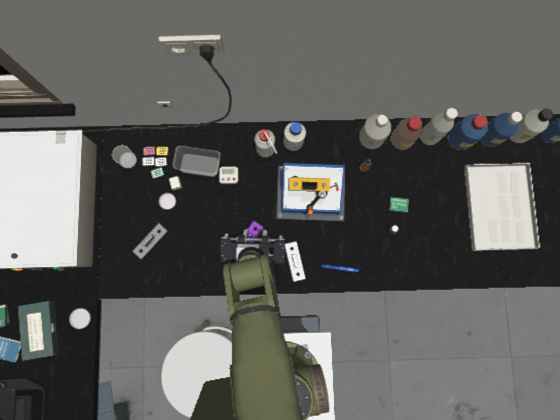

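Run:
```python
from h import *
import pickle
F=np.load("F.npy")
C,_=pickle.load(open("c12.pkl","rb"));C0=pickle.load(open("c0.pkl","rb"))
B={"top":(280,168,335,198),"scene":(295,180,350,235)};M={}
for n in C:
    x,y,X,Y=B[n];im=C[n]["pixels"].astype(float)[y:Y,x:X]
    m=((np.minimum(im[...,0],im[...,1])-im[...,2])/110).clip(0,1)
    k,l,st,_=cv2.connectedComponentsWithStats((m>.5).astype(np.uint8));i=1+np.argmax(st[1:,4])
    f=np.zeros(m.shape,np.uint8);cv2.fillPoly(f,[cv2.convexHull(np.argwhere(l==i)[:,::-1].astype(np.int32))],1);m=np.where(cv2.erode(f,np.ones((3,3)))>0,1,m*cv2.dilate(f,np.ones((3,3))));M[n]=m
def T(p):
    t=np.eye(4);t[:3,:3]=Ro.from_euler("xyz",[p[3],p[4],p[5]]).as_matrix();t[:3,3]=np.array(p[:3])/100;return F@t
def cost(p,q=None): return sum(((rhull(C[n],tf(T(p),PL),B[n])-M[n])**2).sum() for n in C)
x=np.array([3.6,4.5,4,0,0,0]);S=np.vstack([np.zeros(6),np.diag([.5,.5,.5,.1,.1,.1])])
for k in(1,2,4):
    r=minimize(cost,x,method="Nelder-Mead",options=dict(initial_simplex=x+S/k,maxiter=1500,xatol=1e-3,fatol=1e-3));x=r.x
print("plate in face (cm,rad)",x.round(3),r.fun)
def face(c,u,v,z=.004):
    o,d=ray(c,u,v);o=(o-F[:3,3])@F[:3,:3];d=d@F[:3,:3];return (o+d*(z-o[2])/d[2])*1e3
c=C["top"];im=c["pixels"].astype(int);m=(im[...,0]-np.maximum(im[...,1],im[...,2])>70)
P=np.array([face(c,u,v) for v,u in np.argwhere(m[168:200,325:350])+[168,325]])-[-1,-1.5,0];R=np.hypot(P[:,0],P[:,1]);print("ring ~",np.median(np.arctan2(-P[:,1],P[:,0])[R<43])-.86)
d=np.abs(C["scene"]["pixels"].astype(int)-C0["scene"]["pixels"]).sum(2)
for nm,(u,v) in dict(timer=(284,178),eye=(348,311),slips=(374,304),giemsa=(381,253),pen=(275,295),white=(253,260),purple=(244,217)).items(): print(nm,d[v-8:v+8,u-8:u+8].mean().round(1))
d=np.abs(C["top"]["pixels"].astype(int)-C0["top"]["pixels"]).sum(2)
for nm,(u,v) in dict(petri=(167,201),pen=(340,268),grey=(150,240),timer=(229,175)).items(): print(nm,d[v-8:v+8,u-8:u+8].mean().round(1))
```

```text
plate in face (cm,rad) [ 3.376  4.256  4.469  0.009 -0.009 -0.014] 21.802232294635566
ring ~ 0.3132188893274007
timer 7.0
eye 11.8
slips 8.2
giemsa 13.5
pen 13.2
white 5.6
purple 70.8
petri 1.3
pen 2.4
grey 1.6
timer 1.4
```

Run:
```python
from h import *
import pickle
F=np.load("F.npy");th=np.linspace(0,2*np.pi,24)
# knob fit with free z (bias check)
for k in("c5","c12"):
    C,_=pickle.load(open(k+".pkl","rb"));M={};B={"top":(295,185,360,225),"scene":(285,215,430,275)}
    for n,(x,y,X,Y) in B.items():
        im=C[n]["pixels"].astype(float)[y:Y,x:X];m=np.clip((im[...,0]-im[...,2]-20)/130,0,1)*((im[...,1]<.68*im[...,0]))
        kk,l,st,_=cv2.connectedComponentsWithStats((m>.3).astype(np.uint8));i=1+np.argmax(st[1:,4]);M[n]=m*cv2.dilate((l==i).astype(np.uint8),np.ones((3,3)))
    cyl=lambda p:tf(F,np.vstack([np.c_[p[0]/100+.007*np.cos(th),p[1]/100+.007*np.sin(th),z+p[2]/100+0*th] for z in(.026,.070)]))
    cost=lambda p:sum(((rhull(C[n],cyl(p),B[n])-M[n])**2).sum() for n in B)
    a=.99 if k=="c5" else -.66
    x=np.array([-6.5*np.cos(a),-6.5*np.sin(a),0])
    for j in(1,2): r=minimize(cost,x,method="Nelder-Mead",options=dict(initial_simplex=x+np.vstack([np.zeros(3),np.eye(3)*.5/j])));x=r.x
    print(k,"knob fit minus model mm",((x-[-6.5*np.cos(a),-6.5*np.sin(a),0])*10).round(1),r.fun)
# fine overlay of plate at z=40 and 44.7
C,_=pickle.load(open("c12.pkl","rb"));O=[]
for n,u0,v0 in(("top",283,172),("scene",300,185)):
    s=8;im=cv2.resize(C[n]["pixels"][v0:v0+50,u0:u0+50,::-1],None,fx=s,fy=s,interpolation=cv2.INTER_CUBIC)
    def pl(P,col): cv2.polylines(im,[((proj(C[n],tf(F,P))-[u0,v0]+.5)*s).astype(np.int32)],True,col,1)
    for cx,cy in((.036,0),(.036,.09)):
        pl(np.c_[cx+.002*np.cos(th),cy+.002*np.sin(th),.062+0*th],(255,0,255)); pl(np.c_[cx+.0065*np.cos(th),cy+.0065*np.sin(th),.048+0*th],(0,255,0))
    x0,x1,y0,y1=.016,.056,-.02,.11;pl([[x0,y0,.048],[x1,y0,.048],[x1,y1,.048],[x0,y1,.048]],(0,255,0))
    O.append(im)
cv2.imwrite("pics/seat.png",np.hstack(O))
```

```text
c5 knob fit minus model mm [-0.1 -1.7  1.9] 19.0062770577543
c12 knob fit minus model mm [-3.3 -4.   0.5] 22.83401224836146
```

View pics/seat.png

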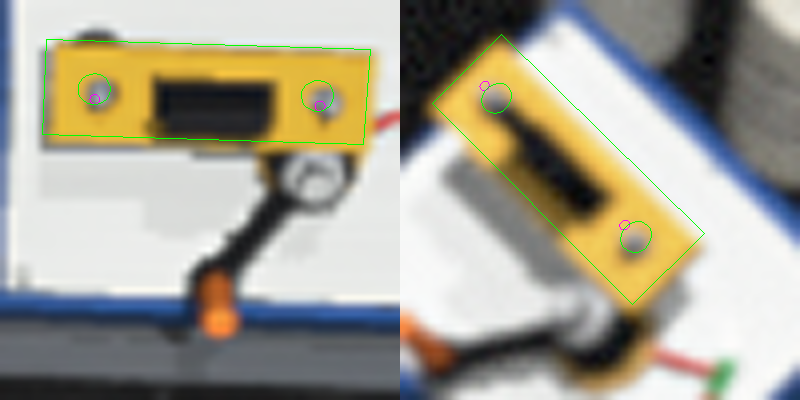

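```bash
cat > seat.py <<'E'
from h import *
import pickle
F=np.load("F.npy")
def fit6(C,B,base,x):
    M={}
    for n in C:
        a,b,X,Y=B[n];im=C[n]["pixels"].astype(float)[b:Y,a:X]
        m=((np.minimum(im[...,0],im[...,1])-im[...,2])/110).clip(0,1)
        k,l,st,_=cv2.connectedComponentsWithStats((m>.5).astype(np.uint8));i=1+np.argmax(st[1:,4])
        f=np.zeros(m.shape,np.uint8);cv2.fillPoly(f,[cv2.convexHull(np.argwhere(l==i)[:,::-1].astype(np.int32))],1);M[n]=np.where(cv2.erode(f,np.ones((3,3)))>0,1,m*cv2.dilate(f,np.ones((3,3))))
    def T(p):
        t=np.eye(4);t[:3,:3]=Ro.from_euler("xyz",[0,0,p[3]]).as_matrix();t[:3,3]=np.array(p[:3])/100;return base@t
    cost=lambda p:sum(((rhull(C[n],tf(T(p),PL),B[n])-M[n])**2).sum() for n in C)
    for k in(1,2,4):
        r=minimize(cost,x,method="Nelder-Mead",options=dict(initial_simplex=np.array(x)+np.vstack([np.zeros(4),np.diag([.5,.5,.5,.1])])/k,maxiter=1500,xatol=1e-3,fatol=1e-3));x=r.x
    return x.round(3),r.fun
C0=pickle.load(open("c0.pkl","rb"))
print("bench",fit6(C0,{"scene":(195,168,250,206),"top":(172,215,228,255)},np.eye(4),[48.8,28.1,0,.338]))
for k in("c6","c7","c8","c9","c12"):
    C,_=pickle.load(open(k+".pkl","rb"))
    print(k,fit6(C,{"top":(280,168,335,198),"scene":(295,180,350,235)},F,[3.6,4.5,4,0]))
E
python3 seat.py
```

```text
bench (array([48.798, 28.011,  0.25 ,  0.338]), np.float64(20.056766437574865))
c6 (array([ 3.58 ,  4.476,  4.136, -0.013]), np.float64(23.702685648558564))
c7 (array([ 3.493,  4.429,  4.264, -0.02 ]), np.float64(25.663950641997197))
c8 (array([ 3.387,  4.28 ,  4.476, -0.008]), np.float64(21.841281166493495))
c9 (array([ 3.361,  4.241,  4.357, -0.007]), np.float64(20.98440119979283))
c12 (array([ 3.369,  4.259,  4.451, -0.01 ]), np.float64(21.538335192122542))
```

The bench fit has a bias of about +2.5 mm, and the seating height read from the images wavers between about 39 and 42 mm. I'll settle it with a light touch on top of the fin, which should be at about 84–85 mm above the face if the plate is seated.

>>> step_arm(motion=[[[0,0.03,-0.02,0,0,0],[0,0.034,-0.024,0,0,0],[0,0.034,-0.024,0,0,0],[0.01,0.034,-0.024,0,0,0],[0.02,0.034,-0.0245,0,0,0],[0.03,0,0,0,0,0],[0.012,0,0,0,0,0],[0,0,0,0,0,0],[0,0,0,0,0,0]]], fingers=0.0)

```text
time_s: 21.0
ee_pos: [0.5975, -0.0944, 0.1986]
eef_rot: [3.14, 1.045, -0.055]
force: [-0.0, -0.7, 0.5]
grip_width: 0.0002
```

```bash
python3 hang.py .0345 .043 .086 -1
```

```text
21.0 [ 0.5975 -0.0944  0.1986] F [-0.  -0.7  0.5] Fface [ 0.2 -0.7  0.4] 0.00023168695433172586 q [-0.26  0.17  1.79  0.17  0.67  1.26]
tcp in face mm [ 35.3  44.  110.7]
[array([24.73,  0.99,  0.87]), array([ 0.11, -0.11,  0.02])]
```

>>> step_arm(motion=[[[0.01,0,0,0,0,0],[0.008,0,0,0,0,0],[0.003,0,0,0,0,0],[0,0,0,0,0,0]]])

```text
time_s: 21.5
ee_pos: [0.6081, -0.095, 0.1789]
eef_rot: [3.141, 1.047, -0.055]
force: [-0.5, 0.7, 0.3]
grip_width: 0.0005
```

```bash
python3 hang.py .0345 .043 .086 -1
```

```text
21.5 [ 0.6081 -0.095   0.1789] F [-0.5  0.7  0.3] Fface [-0.3  0.7  0.6] 0.0004808027288021862 q [-0.26  0.21  1.79  0.17  0.64  1.25]
tcp in face mm [34.7 43.9 88.4]
[array([2.42, 0.92, 0.15]), array([ 0.09, -0.01,  0.04])]
```

>>> step_arm(motion=[[[0.001,0,0,0,0,0],[0.001,0,0,0,0,0],[0,0,0,0,0,0]]])

```text
time_s: 21.88
ee_pos: [0.6091, -0.0952, 0.1775]
eef_rot: [3.141, 1.046, -0.055]
force: [0.5, -0.1, -0.7]
grip_width: 0.0002
```

```bash
python3 hang.py .0345 .043 .086 -1
```

```text
21.875 [ 0.6091 -0.0952  0.1775] F [ 0.5 -0.1 -0.7] Fface [ 0.2 -0.  -0.8] 0.00015671315387440638 q [-0.26  0.22  1.79  0.17  0.63  1.25]
tcp in face mm [34.8 43.8 86.7]
[array([0.72, 0.84, 0.34]), array([ 0.09, -0.04,  0.03])]
```

>>> step_arm(motion=[[[0.001,0,0,0,0,0],[0.0005,0,0,0,0,0],[0,0,0,0,0,0]]])

```text
time_s: 22.25
ee_pos: [0.6098, -0.0952, 0.1761]
eef_rot: [3.141, 1.047, -0.055]
force: [-0.1, -0.0, 0.6]
grip_width: 0.0004
```

```bash
python3 hang.py .0345 .043 .086 -1
```

```text
22.25 [ 0.6098 -0.0952  0.1761] F [-0.1 -0.   0.6] Fface [ 0.3 -0.   0.6] 0.00042863697960960945 q [-0.26  0.22  1.78  0.17  0.63  1.25]
tcp in face mm [34.8 43.9 85.2]
[array([-0.84,  0.88,  0.29]), array([ 0.09, -0.03,  0.03])]
```

There is no contact down to 85.2 mm, so the plate's underside is at or below about 41 mm, which means it is down on the shoulders. I retreat and check one last time.

>>> step_arm(motion=[[[-0.02,0,0,0,0,0],[-0.03,0,0,0,0,0],[-0.04,0,0,0,0,0],[-0.03,-0.03,0.02,0,0,0],[0,-0.04,0.03,0,0,0],[0,-0.04,0.03,0,0,0],[0,-0.04,0.03,0,0,0],[0,0,0,0,0,0],[0,0,0,0,0,0],[0,0,0,0,0,0],[0,0,0,0,0,0]]])

```text
time_s: 23.62
ee_pos: [0.4633, 0.0623, 0.2251]
eef_rot: [3.141, 1.046, -0.057]
force: [0.1, -0.1, 0.9]
grip_width: 0.0004
```

```bash
python3 snap.py c13
python3 - <<'E'
import pickle,cv2,numpy as np
C,o=pickle.load(open("c13.pkl","rb"));C0=pickle.load(open("c0.pkl","rb"));print(o["time_s"],o["force"])
im=C["scene"]["pixels"];im0=C0["scene"]["pixels"]
cv2.imwrite("pics/f13.png",cv2.resize(np.hstack([im0[120:360,150:420,::-1],im[120:360,150:420,::-1]]),(800,356)))
E
```

```text
23.725 [-0.69844114 -0.23831543  0.46196872]
```

View pics/c13.png

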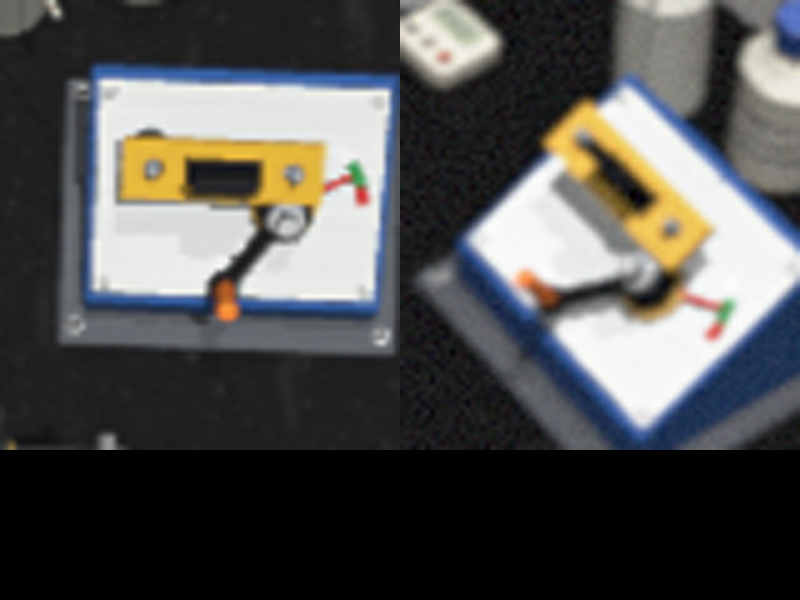

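View pics/f13.png

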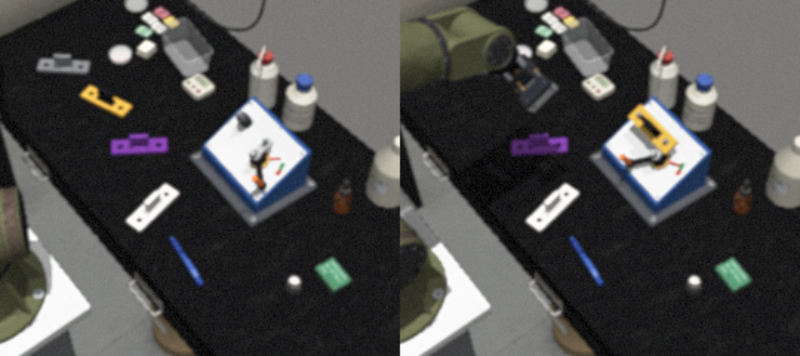

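The plate hangs on both pins and the pointer stands in the green at crop (348,178). The loose things have not moved, and the arm is clear. I hand in.

```bash
python3 -c "
from station import ticket
print(ticket.hand_in())"
```

```text
the job is handed in; nothing more can be done
None
```

I hung the yellow plate on both pins and let go. Then I swung the lever clockwise by its knob about 1.65 rad, let go and moved clear. I handed the job in at about 24 s; no verdict was reported.

**Pointer:** In both camera views the tip stands inside the green, at about 0.31 rad after release, and it did not move afterwards. The knob force of about 8 N suggests only about 0.18 rad, which disagrees, but both values lie in the green band.

**Plate:** The last pictures show a pin through each hole and the plate level. The image fit put its height above the shoulders 2 mm or more too high, after correcting for camera bias. Two touch checks say it is down:
- The plate met the shoulders with its underside at about 40.7 mm, against a nominal 40 mm.
- A later probe above the fin met nothing down to 85.2 mm, so the underside is no higher than about 41 mm.

**Screw setting:** I did not measure the screw angle directly. The plate and crank pin shifted about 2 mm while the nut turned, which is roughly 0.06 rad and within the stated 0.1 rad of play.

**Loose things:** Comparing pictures from before and after shows none of them moved.

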